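# Fit a drip collar to a clamped leaning bottle

## Task

Get the leaning bottle ready for pouring. First crank the vise until its red jaw is snug against the bottle; then take the brass collar from the drawer, slide it down over the bottle's neck until it sits fully home on the ledge and let go; last, push the drawer fully shut. Leave the mill, jar and mug alone.

Things in the scene. Friction and masses are not known exactly. Their poses are not given: they have to be found in the camera images.
- cradle: fixed steel bottle vise, grey with a blue gear post and dark base plate 210 x 215 mm; origin under the plate. It holds the bottle leaning 30 deg from vertical: the neck points up and along the cradle's own -x (towards the robot side). Fixed cheek on the bottle's +y side, red moving jaw on its -y side, about 0.09 m above the counter
- bottle: green glass half bottle, 0.6 kg, lying loose in the cradle, leaning 30 deg; origin at the centre of its bottom, z along its axis to the mouth. Body 60 mm dia up to z = 128 mm, shoulder narrows to 42 mm dia at z = 160 mm where a flat ledge begins the neck, neck 29 mm dia from z = 160 to 216 mm, then tapers to 21 mm at z = 222 mm (corked mouth)
- bottle_tip (a point): centre of the bottle's top end (bottle z = 222 mm); its axes are the bottle's
- bottle_home (a point): point on the neck axis where the collar's middle lies when the collar is fully home on the ledge (bottle z = 175 mm)
- crank (a joint): angle of the crank on the blue post, rad; grows clockwise seen from above and drives the red jaw 12 mm per rad towards the bottle. The jaw meets the bottle at about 2.2 rad (starts at 0 to 0.5); stiff enough to stay where left
- jaw: red moving jaw of the vise, plate 40 x 10 x 50 mm; its origin is not on the plate but starts under the cradle's middle and moves with the jaw
- crank_axis (a point): point on the vertical crank axis, level with the knob's top
- knob_top (a point): top centre of the crank's upright black knob, which spins freely: 20 mm dia, 38 mm tall, 45 mm from the crank axis; crank arm beneath it
- collar: brass drip collar (sleeve), outer dia 40 mm, bore 33 mm, 30 mm tall, 0.1 kg, standing upright on the drawer floor; origin at the centre of its underside, z along its axis
- collar_mid (a point): middle of the collar, on its axis, 15 mm from either end
- drawer_stop (a point): where the handle point lies when the drawer is fully shut (fixed to the chest, a low beech one 340 x 360 x 120 mm tall with a green drawer front). Drawer floor 22 mm, side rims 98 mm above the counter
- chest_drawer0_handle (a point): middle of the brass bar handle on the drawer front, 35 mm in front of the face; bar runs along its own y, 100 mm; the drawer shuts along its own +x, away from the robot, about 0.22 m; handle 82 mm above the counter
- cork_a: tan wine cork standing in the drawer, 24 mm dia, 44 mm tall; origin under it
- cork_b: second such cork
- mill: dark wooden pepper mill on the counter, 54 mm dia, 140 mm tall; origin under it
- jar: jar with brass cap on the counter, 72 mm dia, 100 mm tall; origin under it
- mug: blue mug on the counter, 80 mm dia, 90 mm tall; origin under it
There are look-alikes about, which are no part of the job. There is more than one size of the bottle; the one meant has the size given above. Of the things that look like the collar, the smaller one is meant.

How it is judged:
On the way, in this order (a step that is already met when the one before it is completed fails the run):
1. the jaw is cranked snug against the bottle (contact force between jaw and bottle above 0.5 N and value of joint crank above 1.95 rad and distance between bottle and cradle below 0.078 m), for 0.2 s.
2. the collar is fully home on the neck and let go (all of step 1 and distance between collar_mid and bottle_home below 0.005 m and angle between the z axis of collar and the z axis of bottle, either way round below 0.2 rad and contact force between the fingers and collar below 0.05 N), for 0.2 s.
3. the drawer is pushed fully shut (horizontal distance between chest_drawer0_handle and drawer_stop below 0.008 m), for 0.2 s.
At the end, for the whole second after the job is handed in: Crank past 1.95 rad with the jaw pressing on the bottle (over 0.5 N) and the bottle seated in its cradle; collar's middle within 5 mm of its home point and in line with the neck within 0.2 rad; drawer within 8 mm of shut; collar and bottle at rest (all of step 1 and distance between collar_mid and bottle_home below 0.005 m and angle between the z axis of collar and the z axis of bottle, either way round below 0.2 rad and horizontal distance between chest_drawer0_handle and drawer_stop below 0.008 m and linear speed of each of collar, bottle below 0.02 m/s); the robot touches nothing.
It fails at once if the mill, jar or mug is pushed more than 30 mm or tipped (distance of any of mill, jar, mug from where it was at the start of the episode above 0.03 m or angle between any of mill, jar, mug's own z axis and vertical above 0.4 rad).
It fails at once if the bottle is lifted or knocked out of the cradle (distance of bottle from where it was at the start of the episode above 0.03 m).
It also fails if it takes over 64 s, if anything falls off the work surface, if the arm or the gripper's body presses on something with over 40 N, if the wrist force passes 120 N, or if a joint passes its speed limit or range.

## Robot

A 6-joint arm with a two-finger parallel gripper is mounted at the origin on the work surface. World frame = base frame: x ahead of the robot, y to its left, z up, the work surface at z = 0. Lengths are in m, angles in rad, forces in N, time in s.
With the tool pointing down it reaches from about 0.25 to 0.725 m from the base axis. Payload 4 kg.
Tool frame: the origin (TCP) lies at the very end of the fingers, on their centre line; the grasp point (between the pads) lies 19 mm behind it; z points along the fingers, y is the line along which they close (so a half turn about z gives the same grasp; the last joint's range is limited). The gripper opens to 85 mm and grips with 20 to 120 N. Pads are 22 mm wide; open, the fingers measure 114 mm over their backs; the gripper's body (76 mm by 85 mm) begins 54 mm behind the grasp point. The pads swing forward as they close: fully open they stand 13 mm farther back than shut.
Start: joints at [1.249, 0.241, 0.005, 1.335, 0, 1.571], TCP at [0.158, 0.474, 0.231] pointing down, gripper open.
Joint ranges: [-2.72, 2.72], [-1.05, 1.87], [-1.09, 1.28], [-1.99, 2.15], [-1.42, 1.44], [-3.14, 3.14]. Speed limits (rad/s): [2.79, 2.79, 3.14, 3.14, 3.14, 3.14].

## Interface

Orientations are given as a unit quaternion [x, y, z, w].
In Python, from workcell import monitor, viewer, job gives the robot as it stands.
- The arm moves only by the tool arm_command, never from a script. Its argument "increments" is a list of rows, each an object of numbers: "dx", "dy", "dz": the shift along the tool's x, y, z in cm; "wx", "wy", "wz": the turn, a rotation vector about the tool's x, y, z in rad; "grip": the finger opening in cm, from 0 to 8.54. In form: [{"dx": .., "dy": .., "dz": .., "wx": .., "wy": .., "wz": .., "grip": ..}, ...]. A call has 1 to 10 rows; each row is the pose to reach, as a shift and turn from the pose commanded when the call began, along the tool's axes at that moment; what a row does not reach only later rows make up. A row lasts 1/10 s, in which the tool goes at most 50 mm and 8.59 degrees, less where a joint would pass 70% of its speed; a pose out of reach is approached as far as the arm can. A call with a gripper value outside its range is refused whole. The fingers move at their own pace and stop on an object; the grip force is fixed at half the most. Time passes only in rows, so rows that repeat a pose let the fingers close. It gives the time, the measured TCP pose, the force, the opening and the grip force at its end, in the units of the state.
- monitor.get_obs(): the state, without advancing time (a new reading comes with each control period).
- viewer.camera(name): name is "scene" or "top" or "wrist"; returns (picture, depth): 480x640x3 uint8, red, green, blue; 480x640 float32, m along the optical axis (not along the pixel's ray), 0 where there is no reading.
- viewer.get_calibration(name): a dict with "fovy" (degrees; the focal length in pixels is half the picture's height over the tangent of half this angle, whatever the lens; pixels are square), "cx", "cy" (the principal point, pixels), "view" (4x4, takes a point from world to camera coordinates). Camera axes: x right, y up, looking along -z (the intrinsics and any distortion apply to the point x, -y, -z); pixel columns grow to the right and rows downward; lengths in m; the calibration is good to about 2 mm. A picture is of the moment at which its call begins: read the wrist's pose just before it. get_calibration takes no time and is no camera call; for the wrist camera it gives the pose at the moment of the call.
- job.job_done(): hands the job in; it is judged then, once.
The state is a dict: "clock": time; "joint_pos": joint angles; "joint_vel": joint speeds; "tau": joint torques, N m; "eef_pos": TCP position; "tool_rot": TCP orientation; "ft_force": force on the tool from outside, world axes, zero at the start; "ft_torque": the same for the moment, N m; "grip_width": finger opening in m; "grasp_force": force on a finger pad.
Only numpy, scipy, OpenCV 4.12 (cv2) and the standard library are available. Lean on these libraries where they do the work, as an engineer would, in place of code of your own. Each camera call takes 0.05 s, during which the arm holds its last target. There are 200 camera calls.

## Working session

There is one attempt and no reset: what is moved stays moved. The work goes in short steps, Python scripts to look and compute and a tool call to move; the robot and the scene stay as the last step left them, time stands still between calls to the robot, and variables do not carry over. Pictures are saved under pics/ and viewed, at most 10 in all, crops included, and the job is handed in when it is done.

Besides the shell and the picture viewer there is one more tool, called after ">>>" as name(argument=value, ...), one argument or row to a line, values as JSON. arm_command: Moves the arm, as the interface text tells. Its arguments: {"type":"object","properties":{"increments":{"type":"array","items":{"type":"object","properties":{"dx":{"type":"number"},"dy":{"type":"number"},"dz":{"type":"number"},"wx":{"type":"number"},"wy":{"type":"number"},"wz":{"type":"number"},"grip":{"type":"number"}}}}},"required":["increments"]}

```bash
mkdir -p pics
cat > h.py <<'E'
import numpy as np,cv2
from workcell import monitor,viewer,job
def snap(n):
    c=viewer.get_calibration(n); p,d=viewer.camera(n); return p,d,c
def pts(d,c):
    f=240/np.tan(np.radians(c['fovy'])/2); v,u=np.mgrid[0:480,0:640]
    P=np.stack([(u-c['cx'])*d/f,-(v-c['cy'])*d/f,-d],-1)
    T=np.linalg.inv(np.array(c['view'])); return P@T[:3,:3].T+T[:3,3]
def save(p,n): cv2.imwrite('pics/'+n+'.png',p[:,:,::-1])
E
python3 - <<'E'
from h import *
for n in ['scene','top']:
    p,d,c=snap(n); save(p,n+'0'); np.savez(''+n+'0.npz',p=p,d=d,P=pts(d,c))
    print({k:np.round(v,3).tolist() if not isinstance(v,str) else v for k,v in c.items()})
    print((d>0).mean())
o=monitor.get_obs(); print(o)
E
```

```text
{'fovy': 43.952, 'cx': 317.044, 'cy': 243.223, 'view': [[-0.707, 0.707, -0.001, 0.343], [-0.525, -0.524, 0.67, 0.164], [0.474, 0.474, 0.742, -2.033], [0.0, 0.0, 0.0, 1.0]]}
0.9958463541666667
{'fovy': 50.897, 'cx': 315.93, 'cy': 230.351, 'view': [[0.02, -1.0, 0.018, -0.006], [0.984, 0.022, 0.179, -0.537], [-0.179, 0.014, 0.984, -1.394], [0.0, 0.0, 0.0, 1.0]]}
0.9959537760416667
{'clock': 0.1, 'joint_pos': array([1.24898445e+00, 2.41354872e-01, 3.87855340e-03, 1.33520173e+00,
       8.67309939e-06, 1.57079702e+00]), 'joint_vel': array([ 0.00145753, -0.00026084,  0.00227922,  0.00056942,  0.00082032,
       -0.00103922]), 'tau': array([ 4.89970753e-04, -3.73137081e+01,  2.53010774e+01,  1.08738404e-02,
        2.80130581e-05,  7.84452503e-07]), 'eef_pos': array([0.1579643 , 0.47380435, 0.23050085]), 'tool_rot': array([ 1.60212786e-01,  9.87082052e-01, -9.28012941e-04, -1.55017940e-04]), 'ft_force': array([ 1.08581767, -0.07556882,  0.11328238]), 'ft_torque': array([0.02100922, 0.03912633, 0.02446061]), 'grasp_force': 0.0, 'grip_width': 0.08529987525291745}
```

View pics/scene0.png

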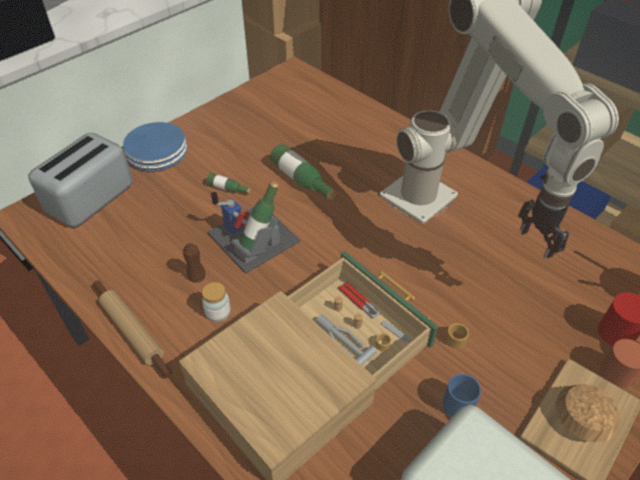

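View pics/top0.png

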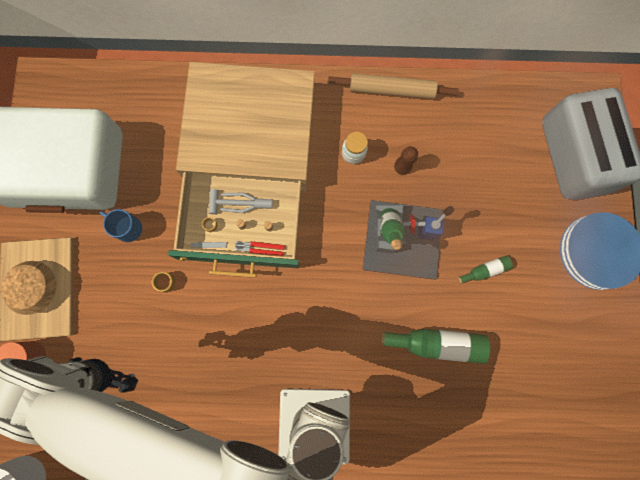

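The scene view shows the cradle at about (255,230) and the open drawer at (350,320). The top view shows the cradle at (402,240), the crank knob near (443,213), the collar in the drawer at (209,225) and a larger decoy at (162,282). I'll enlarge those areas and extract points.

Run:
```python
from h import *
t=np.load('top0.npz');s=np.load('scene0.npz')
a=cv2.resize(t['p'][185:285,355:465],None,fx=5,fy=5,interpolation=2)[:500]
b=cv2.resize(s['p'][170:270,200:300],None,fx=5,fy=5,interpolation=2)[:, :250*2]
im=np.zeros((600,800,3),np.uint8); im[:364,:400]=cv2.resize(a,(400,364)); im[:400,400:]=cv2.resize(b,(400,400))
c=cv2.resize(t['p'][165:280,165:305],None,fx=2,fy=2,interpolation=2); im[367:367+230,:280]=c
save(im,'crop0')
for nm,z in (('top',t),('scene',s)):
    P=z['P'];p=z['p'].astype(int);hsv=cv2.cvtColor(z['p'],cv2.COLOR_RGB2HSV)
    R=(P[...,0]>.3)&(P[...,0]<.75)&(P[...,1]<-.03)&(P[...,1]>-.4)&(P[...,2]>.03)
    def st(n,m):
        q=P[m]; 
        if len(q): print(nm,n,len(q),np.median(q,0).round(4),q.min(0).round(3),q.max(0).round(3))
    H,S,V=hsv[...,0],hsv[...,1],hsv[...,2]
    st('red',R&((H<5)|(H>172))&(S>170)&(V>70))
    st('blue',R&(H>105)&(H<130)&(S>110))
    st('hi dark',R&(V<70)&(P[...,2]>.1))
    st('green',R&(H>40)&(H<90)&(S>80)&(P[...,2]>.08))
    st('cork',R&(H>5)&(H<25)&(P[...,2]>.2))
    D=(P[...,0]>.3)&(P[...,0]<.62)&(P[...,1]<.4)&(P[...,1]>-.0)
    st('front',D&(H>40)&(H<90)&(S>100)&(P[...,2]>.06))
    br=(H>13)&(H<26)&(S>130)
    st('handle',D&br&(P[...,2]>.065)&(P[...,2]<.092)&(P[...,0]<.45))
P=t['P']
def at(n,u,v): print(n,P[v,u].round(4))
for n,u,v in [('chest fl?',178,176),('chest fr',308,176),('chest bl',190,66),('br',312,72),('collarL',203,225),('collarR',215,225),('collar in',209,225),('ctop',209,218),('cbot',209,231),('handleL',212,272),('handleR',252,274),('plate bl',371,203),('br',442,208),('fl',365,272),('fr',437,276),('dec',162,273)]: at(n,u,v)
```

```text
top red 29 [ 0.5511 -0.2577  0.1215] [ 0.534 -0.262  0.104] [ 0.57  -0.251  0.133]
top hi dark 5 [ 0.731  -0.2636  0.1098] [ 0.728 -0.267  0.101] [ 0.733 -0.259  0.121]
top green 368 [ 0.5161 -0.1878  0.1829] [ 0.48  -0.222  0.081] [ 0.595 -0.167  0.235]
top cork 98 [ 0.4731 -0.1908  0.2363] [ 0.461 -0.204  0.227] [ 0.486 -0.177  0.247]
top front 80 [0.4555 0.3535 0.106 ] [0.447 0.188 0.072] [0.462 0.4   0.114]
top handle 260 [0.4078 0.2386 0.0845] [0.397 0.17  0.075] [0.449 0.378 0.092]
scene red 18 [ 0.5606 -0.2532  0.1139] [ 0.546 -0.262  0.089] [ 0.577 -0.248  0.13 ]
scene blue 94 [ 0.5576 -0.298   0.1126] [ 0.531 -0.327  0.085] [ 0.571 -0.283  0.122]
scene hi dark 48 [ 0.5845 -0.3402  0.1552] [ 0.576 -0.35   0.134] [ 0.593 -0.333  0.169]
scene green 237 [ 0.5149 -0.1804  0.1832] [ 0.476 -0.214  0.081] [ 0.592 -0.162  0.236]
scene cork 53 [ 0.4754 -0.183   0.2355] [ 0.458 -0.203  0.205] [ 0.496 -0.173  0.243]
scene handle 151 [0.4066 0.2401 0.0856] [0.396 0.173 0.077] [0.425 0.302 0.092]
chest fl? [0.7022 0.4216 0.0012]
chest fr [0.7116 0.0319 0.0023]
chest bl [0.9954 0.3773 0.1209]
br [0.987  0.0268 0.1209]
collarL [0.5464 0.3289 0.0439]
collarR [0.5462 0.2936 0.0495]
collar in [0.5503 0.3155 0.0257]
ctop [0.5662 0.3118 0.0494]
cbot [0.5298 0.3112 0.0417]
handleL [0.408  0.2868 0.0903]
handleR [0.4056 0.1787 0.0831]
plate bl [ 0.6297 -0.1566  0.0144]
br [ 0.6235 -0.3722 -0.0029]
fl [ 0.4263 -0.1412 -0.003 ]
fr [ 0.4186 -0.3512  0.0016]
dec [0.4071 0.437  0.0384]
```

View pics/crop0.png

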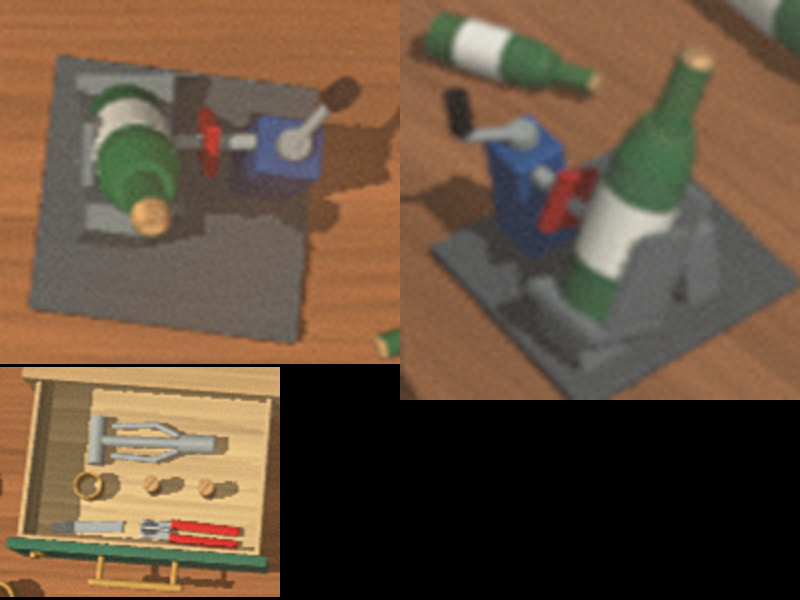

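The crops show the knob at about (340,93) in the top crop, with the hub at (295,143), the red jaw at (208,140) and the bottle mouth at (150,217). The collar ring is at (88,485), clear of the corks and tools. Next I'll fit the geometry.

```bash
cat >> h.py <<'E'
from scipy.optimize import least_squares
def prof(s): return np.interp(s,[0,.128,.16,.1601,.216,.222],[.03,.03,.021,.0145,.0145,.0105])
def fit_bottle(Q,yaw0=-.03):
    # unknown: bottom position (3), azimuth; tilt fixed 30deg
    def ax(y): return np.array([-np.sin(np.pi/6)*np.cos(y),-np.sin(np.pi/6)*np.sin(y),np.cos(np.pi/6)])
    def r(p):
        a=ax(p[3]); w=Q-p[:3]; s=w@a; rad=np.linalg.norm(w-s[:,None]*a,axis=1)
        side=rad-prof(np.clip(s,0,.222)); top=s-.222
        return np.where(top>-.002, np.maximum(top,side), side)
    a=ax(yaw0); p0=np.r_[np.array([.473,-.19,.237])-.222*a,yaw0]
    o=least_squares(r,p0,loss='soft_l1',f_scale=.003,diff_step=1e-4)
    return o.x,ax(o.x[3]),np.sqrt(np.mean(o.fun**2))
def bottle_mask(P,p):
    hsv=cv2.cvtColor(p,cv2.COLOR_RGB2HSV);H,S=hsv[...,0],hsv[...,1]
    R=(P[...,0]>.44)&(P[...,0]<.62)&(P[...,1]<-.14)&(P[...,1]>-.235)&(P[...,2]>.075)
    return R&(((H>40)&(H<90)&(S>80))|((H>5)&(H<25)&(P[...,2]>.21)&(S>60)))
E
python3 - <<'E'
from h import *
t=np.load('top0.npz');s=np.load('scene0.npz')
Qs=[z['P'][bottle_mask(z['P'],z['p'])] for z in (t,s)]
for Q in Qs+[np.vstack(Qs)]:
    x,a,e=fit_bottle(Q); print('bottle',len(Q),x.round(4),'rms',e.round(4),'tip',(x[:3]+.222*a).round(4),'home',(x[:3]+.175*a).round(4))
for nm,z in (('top',t),('scene',s)):
    P=z['P'];hsv=cv2.cvtColor(z['p'],cv2.COLOR_RGB2HSV);H,S,V=[hsv[...,i] for i in range(3)]
    # plate
    m=((P[...,0]>.38)&(P[...,0]<.67)&(P[...,1]<-.1)&(P[...,1]>-.4)&(abs(P[...,2])<.03)&(S<70)).astype(np.uint8)
    m=cv2.morphologyEx(m,cv2.MORPH_OPEN,np.ones((3,3)))>0
    r=cv2.minAreaRect((P[m][:,:2]*1000).astype(np.float32)); print(nm,'plate',r)
    # crank bits
    R=(P[...,0]>.5)&(P[...,0]<.63)&(P[...,1]<-.27)&(P[...,1]>-.38)
    v,u=np.where(R&(P[...,2]>.122))
    k=R&(P[...,2]>.155); print(nm,'knobtop',k.sum(),P[k].mean(0).round(4) if k.any() else 0, P[k].max(0) if k.any() else 0)
    k=R&(P[...,2]>.1)&(P[...,2]<.15)&(S<70)&(V>110); print(nm,'hub+arm',k.sum())
    for q in P[k][::4]: print('   ',q.round(3))
    # collar
    C=(P[...,0]>.51)&(P[...,0]<.585)&(P[...,1]>.275)&(P[...,1]<.345)&(P[...,2]>.036)&(P[...,2]<.065)
    q=P[C]; 
    if len(q):
        (cc,rad)=cv2.minEnclosingCircle((q[:,:2]*1000).astype(np.float32)); print(nm,'collar',len(q),cc,rad,q.mean(0).round(4))
    Hd=(P[...,0]>.385)&(P[...,0]<.425)&(P[...,1]>.15)&(P[...,1]<.32)&(P[...,2]>.07)&(P[...,2]<.1)
    q=P[Hd]; print(nm,'handle',len(q),cv2.minAreaRect((q[:,:2]*1000).astype(np.float32)))
    T=(P[...,2]>.112)&(P[...,2]<.128)&(P[...,0]>.6)&(P[...,1]>-.0)&(P[...,1]<.42)
    q=P[T]; print(nm,'chest',len(q),cv2.minAreaRect((q[:,:2]*1000).astype(np.float32)))
E
```

```text
bottle 469 [ 0.5811 -0.2026  0.0444 -0.106 ] rms 0.0026 tip [ 0.4707 -0.1909  0.2367] home [ 0.4941 -0.1933  0.196 ]
bottle 287 [ 0.5812 -0.1993  0.0432 -0.0955] rms 0.0039 tip [ 0.4708 -0.1887  0.2354] home [ 0.4941 -0.1909  0.1947]
bottle 756 [ 0.581  -0.202   0.0443 -0.1079] rms 0.0033 tip [ 0.4707 -0.1901  0.2366] home [ 0.494  -0.1926  0.1959]
top plate ((524.6959228515625, -250.5063018798828), (213.89955139160156, 209.3917236328125), 83.86526489257812)
top knobtop 52 [ 0.5806 -0.3464  0.1643] [ 0.59041504 -0.33712092  0.1706964 ]
top hub+arm 185
    [ 0.578 -0.339  0.117]
    [ 0.573 -0.336  0.128]
    [ 0.572 -0.333  0.119]
    [ 0.571 -0.342  0.128]
    [ 0.568 -0.337  0.126]
    [ 0.565 -0.331  0.126]
    [ 0.563 -0.327  0.122]
    [ 0.563 -0.337  0.126]
    [ 0.56  -0.321  0.123]
    [ 0.559 -0.33   0.129]
    [ 0.556 -0.314  0.13 ]
    [ 0.557 -0.325  0.127]
    [ 0.558 -0.279  0.101]
    [ 0.557 -0.294  0.109]
    [ 0.554 -0.315  0.124]
    [ 0.554 -0.326  0.125]
    [ 0.554 -0.28   0.107]
    [ 0.554 -0.292  0.106]
    [ 0.55  -0.308  0.13 ]
    [ 0.55  -0.319  0.131]
  
[... 1649 characters left out ...]
0.566 -0.328  0.124]
    [ 0.557 -0.32   0.122]
    [ 0.552 -0.306  0.129]
    [ 0.528 -0.303  0.115]
    [ 0.573 -0.335  0.119]
    [ 0.549 -0.305  0.123]
    [ 0.55  -0.31   0.117]
    [ 0.556 -0.307  0.118]
    [ 0.532 -0.286  0.103]
    [ 0.558 -0.293  0.108]
    [ 0.558 -0.293  0.103]
    [ 0.552 -0.281  0.107]
    [ 0.555 -0.277  0.108]
    [ 0.557 -0.275  0.106]
scene collar 131 (556.5559692382812, 313.6604919433594) 28.63066864013672 [0.5509 0.3159 0.0459]
scene handle 186 ((413.2552185058594, 237.1070556640625), (129.62677001953125, 27.63678741455078), 86.64859771728516)
scene chest 17825 ((836.9799194335938, 211.64515686035156), (366.333984375, 328.835205078125), 86.97559356689453)
```

```bash
cat >> h.py <<'E'
from scipy.spatial.transform import Rotation as Ro
def Rt(yang,tilt=0,az=0):
    "tool: z down (tilted by tilt towards azimuth az), y horizontal-ish at angle yang"
    z=np.array([np.sin(tilt)*np.cos(az),np.sin(tilt)*np.sin(az),-np.cos(tilt)])
    y=np.array([np.cos(yang),np.sin(yang),0]); y-=z*(y@z); y/=np.linalg.norm(y)
    return np.c_[np.cross(y,z),y,z]
def plan(pos,R=None,o=None):
    o=o or monitor.get_obs(); Rc=Ro.from_quat(o['tool_rot']).as_matrix()
    d=Rc.T@(np.array(pos)-o['eef_pos'])*100
    w=Ro.from_matrix(Rc.T@(Rc if R is None else R)).as_rotvec()
    print(np.array(pos).round(3),'d cm',d.round(2),'w',w.round(3))
E
python3 - <<'E'
from h import *
R=Rt(np.radians(-9))
plan([.25,.25,.38],R);plan([.583,-.344,.36],R);plan([.583,-.344,.26],R)
E
```

```text
[0.25 0.25 0.38] d cm [-15.81 -18.35 -14.92] w [-2.000e-03  1.000e-03  1.406e+00]
[ 0.583 -0.344  0.36 ] d cm [-66.19 -64.16 -12.83] w [-2.000e-03  1.000e-03  1.406e+00]
[ 0.583 -0.344  0.26 ] d cm [-66.19 -64.14  -2.83] w [-2.000e-03  1.000e-03  1.406e+00]
```

>>> arm_command(
  increments=[
    {"dz":-5,"grip":8.5},
    {"dz":-10,"grip":8.5},
    {"dx":-15.8,"dy":-18.4,"dz":-15,"wz":0.5,"grip":8.5},
    {"dx":-15.8,"dy":-18.4,"dz":-15,"wz":0.8,"grip":8.5},
    {"dx":-66.2,"dy":-64.1,"dz":-13,"wz":1.406,"grip":8.5},
    {"dx":-66.2,"dy":-64.1,"dz":-13,"wz":1.406,"grip":8.5},
    {"dx":-66.2,"dy":-64.1,"dz":-13,"wz":1.406,"grip":8.5},
    {"dx":-66.2,"dy":-64.1,"dz":-13,"wz":1.406,"grip":8.5},
    {"dx":-66.2,"dy":-64.1,"dz":-13,"wz":1.406,"grip":8.5},
    {"dx":-66.2,"dy":-64.1,"dz":-13,"wz":1.406,"grip":8.5},
  ],
)

```text
validation failed for argument at $.in...
```

>>> arm_command(
  increments=[
    {"dx":0,"dy":0,"dz":-5,"wx":0,"wy":0,"wz":0,"grip":8.5},
    {"dx":0,"dy":0,"dz":-10,"wx":0,"wy":0,"wz":0,"grip":8.5},
    {"dx":-15.8,"dy":-18.4,"dz":-15,"wx":0,"wy":0,"wz":0.5,"grip":8.5},
  ],
)

```text
clock: 0.4
eef_pos: [0.1772, 0.435, 0.3465]
tool_rot: [0.233, 0.972, 0.006, 0.001]
ft_force: [1.1, 0.2, 0.8]
grip_width: 0.0847
grasp_force: 0.0
```

Run:
```python
from h import *
R=Rt(np.radians(-9))
plan([.25,.25,.38],R);plan([.583,-.344,.36],R)
```

```text
[0.25 0.25 0.38] d cm [-14.87 -13.15  -3.54] w [ 0.009 -0.009  1.257]
[ 0.583 -0.344  0.36 ] d cm [-71.49 -51.01  -2.11] w [ 0.009 -0.009  1.257]
```

>>> arm_command(
  increments=[
    {"dx":-14.9,"dy":-13.1,"dz":-3.5,"wx":0,"wy":0,"wz":0.5,"grip":8.5},
    {"dx":-14.9,"dy":-13.1,"dz":-3.5,"wx":0,"wy":0,"wz":0.8,"grip":8.5},
    {"dx":-14.9,"dy":-13.1,"dz":-3.5,"wx":0,"wy":0,"wz":0.8,"grip":8.5},
    {"dx":-14.9,"dy":-13.1,"dz":-3.5,"wx":0,"wy":0,"wz":1.257,"grip":8.5},
    {"dx":-71.5,"dy":-51,"dz":-3.5,"wx":0,"wy":0,"wz":1.257,"grip":8.5},
    {"dx":-71.5,"dy":-51,"dz":-3.5,"wx":0,"wy":0,"wz":1.257,"grip":8.5},
    {"dx":-71.5,"dy":-51,"dz":-3.5,"wx":0,"wy":0,"wz":1.257,"grip":8.5},
    {"dx":-71.5,"dy":-51,"dz":-3.5,"wx":0,"wy":0,"wz":1.257,"grip":8.5},
    {"dx":-71.5,"dy":-51,"dz":-3.5,"wx":0,"wy":0,"wz":1.257,"grip":8.5},
    {"dx":-71.5,"dy":-51,"dz":-3.5,"wx":0,"wy":0,"wz":1.257,"grip":8.5},
  ],
)

```text
clock: 1.4
eef_pos: [0.3957, -0.0182, 0.3761]
tool_rot: [0.761, 0.649, 0.0, -0.0]
ft_force: [0.3, 1.2, 0.0]
grip_width: 0.0851
grasp_force: 0.0
```

Run:
```python
from h import *
R=Rt(np.radians(-9))
plan([.583,-.344,.36],R);print(monitor.get_obs()['joint_pos'])
```

```text
[ 0.583 -0.344  0.36 ] d cm [-29.19  23.67   1.61] w [ 0.    -0.    -0.002]
[-4.62001885e-02  1.51610489e-02  1.15318956e-01  1.67088763e+00
  2.97085177e-04  1.68414813e+00]
```

>>> arm_command(
  increments=[
    {"dx":-29.2,"dy":23.7,"dz":1.6,"wx":0,"wy":0,"wz":0,"grip":8.5},
    {"dx":-29.2,"dy":23.7,"dz":1.6,"wx":0,"wy":0,"wz":0,"grip":8.5},
    {"dx":-29.2,"dy":23.7,"dz":1.6,"wx":0,"wy":0,"wz":0,"grip":8.5},
    {"dx":-29.2,"dy":23.7,"dz":1.6,"wx":0,"wy":0,"wz":0,"grip":8.5},
    {"dx":-29.2,"dy":23.7,"dz":1.6,"wx":0,"wy":0,"wz":0,"grip":8.5},
    {"dx":-29.2,"dy":23.7,"dz":1.6,"wx":0,"wy":0,"wz":0,"grip":8.5},
    {"dx":-29.2,"dy":23.7,"dz":1.6,"wx":0,"wy":0,"wz":0,"grip":8.5},
    {"dx":-29.2,"dy":23.7,"dz":1.6,"wx":0,"wy":0,"wz":0,"grip":8.5},
    {"dx":-29.2,"dy":23.7,"dz":1.6,"wx":0,"wy":0,"wz":0,"grip":8.5},
    {"dx":-29.2,"dy":23.7,"dz":1.6,"wx":0,"wy":0,"wz":0,"grip":8.5},
  ],
)

```text
clock: 2.4
eef_pos: [0.5835, -0.3421, 0.358]
tool_rot: [0.761, 0.649, -0.0, -0.002]
ft_force: [-0.1, 0.1, -1.0]
grip_width: 0.0848
grasp_force: 0.0
```

Run:
```python
from h import *
print(monitor.get_obs()['eef_pos'])
p,d,c=snap('wrist');P=pts(d,c);np.savez('wrist0.npz',p=p,d=d,P=P);save(p,'wrist0')
hsv=cv2.cvtColor(p,cv2.COLOR_RGB2HSV);H,S,V=[hsv[...,i] for i in range(3)]
R=(P[...,0]>.5)&(P[...,0]<.64)&(P[...,1]<-.27)&(P[...,1]>-.39)
k=R&(P[...,2]>.158)&(P[...,2]<.18); q=P[k]
if k.any():
    print(len(q),cv2.minEnclosingCircle((q[:,:2]*1000).astype(np.float32)),q.mean(0),np.median(q[:,2]))
v,u=np.where(k); print(u.min(),u.max(),v.min(),v.max()) if k.any() else 0
plan([.583,-.344,.36],Rt(np.radians(-9)))
```

```text
[ 0.58352449 -0.34205733  0.35796984]
334 ((583.0469970703125, -347.5929870605469), 9.928688049316406) [ 0.58310535 -0.34684914  0.16448312] 0.16474222733262792
315 334 204 224
[ 0.583 -0.344  0.36 ] d cm [-0.28  0.01 -0.03] w [-0.001 -0.001 -0.001]
```

View pics/wrist0.png

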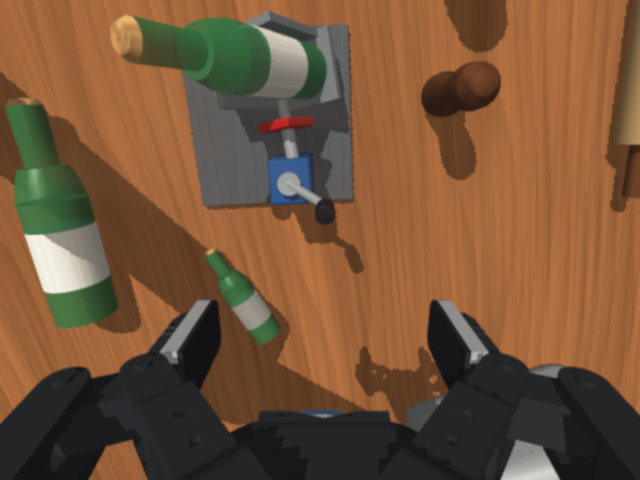

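The wrist view clearly shows the knob at (325,212), the hub at (289,184), the red jaw at (287,125) and the bottle mouth at (122,38). Next I'll locate the hub, jaw gap and bottle from this view.

Run:
```python
from h import *
z=np.load('wrist0.npz');p,P=z['p'],z['P']
hsv=cv2.cvtColor(p,cv2.COLOR_RGB2HSV);H,S,V=[hsv[...,i] for i in range(3)]
v,u=np.mgrid[0:480,0:640]
m=((u-289)**2+(v-184)**2<6**2); print('hub',np.median(P[m],0).round(4))
m=(H>105)&(H<130)&(S>110)&(P[...,2]>.1)&(P[...,0]>.5)&(P[...,1]>-.36); print('post',cv2.minAreaRect((P[m][:,:2]*1000).astype(np.float32)),np.median(P[m][:,2]))
m=((H<5)|(H>172))&(S>170)&(P[...,2]>.08)&(P[...,1]>-.3); q=P[m]; print('jaw',cv2.minAreaRect((q[:,:2]*1000).astype(np.float32)),q[:,2].max())
Q=P[bottle_mask(P,p)]; x,a,e=fit_bottle(Q); print('bottle',len(Q),x.round(4),e,'tip',(x[:3]+.222*a).round(4),'home',(x[:3]+.175*a).round(4))
A=np.array([.5485,-.315])
plan([.583,-.3465,.21]);plan([.583,-.3465,.142])
```

```text
hub [ 0.55   -0.3187  0.1253]
post ((554.984375, -301.25537109375), (91.82427978515625, 50.92738723754883), 67.99075317382812) 0.11259021334337288
jaw ((562.1561279296875, -259.5556640625), (11.46832275390625, 68.53275299072266), 85.03868865966797) 0.4997362828698553
bottle 7368 [ 0.5825 -0.2011  0.044  -0.0816] 0.0013672317428930095 tip [ 0.4719 -0.1921  0.2362] home [ 0.4953 -0.194   0.1955]
[ 0.583 -0.346  0.21 ] d cm [-0.54  0.07 14.97] w [0. 0. 0.]
[ 0.583 -0.346  0.142] d cm [-0.55  0.08 21.77] w [0. 0. 0.]
```

>>> arm_command(
  increments=[
    {"dx":-0.5,"dy":0.1,"dz":5,"wx":0,"wy":0,"wz":0,"grip":8.5},
    {"dx":-0.5,"dy":0.1,"dz":10,"wx":0,"wy":0,"wz":0,"grip":8.5},
    {"dx":-0.5,"dy":0.1,"dz":15,"wx":0,"wy":0,"wz":0,"grip":8.5},
    {"dx":-0.5,"dy":0.1,"dz":19,"wx":0,"wy":0,"wz":0,"grip":7},
    {"dx":-0.5,"dy":0.1,"dz":21.9,"wx":0,"wy":0,"wz":0,"grip":6},
    {"dx":-0.5,"dy":0.1,"dz":21.9,"wx":0,"wy":0,"wz":0,"grip":4},
    {"dx":-0.5,"dy":0.1,"dz":21.9,"wx":0,"wy":0,"wz":0,"grip":1.6},
    {"dx":-0.5,"dy":0.1,"dz":21.9,"wx":0,"wy":0,"wz":0,"grip":1.6},
    {"dx":-0.5,"dy":0.1,"dz":21.9,"wx":0,"wy":0,"wz":0,"grip":1.6},
    {"dx":-0.5,"dy":0.1,"dz":21.9,"wx":0,"wy":0,"wz":0,"grip":1.6},
  ],
)

```text
clock: 3.45
eef_pos: [0.5843, -0.3468, 0.1451]
tool_rot: [0.761, 0.649, 0.001, 0.002]
ft_force: [-3.6, 3.5, 7.6]
grip_width: 0.0178
grasp_force: 58.7
```

Run:
```python
from h import *
o=monitor.get_obs();k=o['eef_pos'];print(k,o['grip_width'],o['grasp_force'],o['ft_force'])
A=np.array([.550,-.3180]);r0=k[:2]-A;print(np.linalg.norm(r0))
a0=np.arctan2(r0[1],r0[0])
for da in np.arange(.2,2.6,.2):
    print(da.round(1),end=' ');plan([*(A+.045*np.array([np.cos(a0-da),np.sin(a0-da)])),k[2]])
```

```text
[ 0.58432135 -0.34683652  0.1450784 ] 0.01779369723262353 58.70332896709442 [-3.56002668  3.53536073  7.64031903]
0.044827446666115586
0.2 [ 0.578 -0.353  0.145] d cm [-0.73 -0.52 -0.  ] w [0. 0. 0.]
0.4 [ 0.57  -0.358  0.145] d cm [-1.33 -1.19 -0.  ] w [0. 0. 0.]
0.6 [ 0.562 -0.361  0.145] d cm [-1.78 -1.97 -0.01] w [0. 0. 0.]
0.8 [ 0.553 -0.363  0.145] d cm [-2.07 -2.82 -0.01] w [0. 0. 0.]
1.0 [ 0.544 -0.363  0.145] d cm [-2.19 -3.71 -0.01] w [0. 0. 0.]
1.2 [ 0.536 -0.361  0.145] d cm [-2.13 -4.6  -0.01] w [0. 0. 0.]
1.4 [ 0.527 -0.357  0.145] d cm [-1.89 -5.47 -0.02] w [0. 0. 0.]
1.6 [ 0.52  -0.352  0.145] d cm [-1.48 -6.27 -0.02] w [0. 0. 0.]
1.8 [ 0.514 -0.345  0.145] d cm [-0.92 -6.98 -0.02] w [0. 0. 0.]
2.0 [ 0.509 -0.337  0.145] d cm [-0.23 -7.56 -0.03] w [0. 0. 0.]
2.2 [ 0.506 -0.329  0.145] d cm [ 0.55 -7.99 -0.03] w [0. 0. 0.]
2.4 [ 0.505 -0.32   0.145] d cm [ 1.41 -8.25 -0.03] w [0. 0. 0.]
```

>>> arm_command(
  increments=[
    {"dx":-0.73,"dy":-0.52,"dz":0,"wx":0,"wy":0,"wz":0,"grip":1.6},
    {"dx":-1.33,"dy":-1.19,"dz":0,"wx":0,"wy":0,"wz":0,"grip":1.6},
    {"dx":-1.78,"dy":-1.97,"dz":0,"wx":0,"wy":0,"wz":0,"grip":1.6},
    {"dx":-2.07,"dy":-2.82,"dz":0,"wx":0,"wy":0,"wz":0,"grip":1.6},
    {"dx":-2.19,"dy":-3.71,"dz":0,"wx":0,"wy":0,"wz":0,"grip":1.6},
    {"dx":-2.13,"dy":-4.6,"dz":0,"wx":0,"wy":0,"wz":0,"grip":1.6},
    {"dx":-1.89,"dy":-5.47,"dz":0,"wx":0,"wy":0,"wz":0,"grip":1.6},
    {"dx":-1.48,"dy":-6.27,"dz":0,"wx":0,"wy":0,"wz":0,"grip":1.6},
    {"dx":-1.48,"dy":-6.27,"dz":0,"wx":0,"wy":0,"wz":0,"grip":1.6},
  ],
)

```text
clock: 4.35
eef_pos: [0.5211, -0.3535, 0.1452]
tool_rot: [0.761, 0.649, 0.001, 0.004]
ft_force: [-0.2, -0.4, 7.7]
grip_width: 0.0182
grasp_force: 58.8
```

Run:
```python
from h import *
o=monitor.get_obs();k=o['eef_pos'];print(k,o['grip_width'],o['grasp_force'],o['ft_force'],o['joint_pos'])
p,d,c=snap('top');P=pts(d,c);np.savez('top1.npz',p=p,d=d,P=P)
A=np.array([.550,-.3180]);r0=k[:2]-A;print(np.linalg.norm(r0))
a0=np.arctan2(r0[1],r0[0]); print(np.degrees(a0))
for da in np.arange(.1,.9,.1):
    print(da.round(1),end=' ');plan([*(A+.0447*np.array([np.cos(a0-da),np.sin(a0-da)])),k[2]])
```

```text
[ 0.52108999 -0.35347857  0.1452005 ] 0.01824953122002654 58.79481017589569 [-0.22675386 -0.3926373   7.72627036] [-5.95552600e-01  5.35926684e-01  2.17999440e-01  1.24426570e+00
 -1.01908587e-03  1.13378225e+00]
0.04576590117055845
-129.17515810954566
0.1 [ 0.518 -0.35   0.145] d cm [ 0.34 -0.32 -0.01] w [0. 0. 0.]
0.2 [ 0.515 -0.346  0.145] d cm [ 0.62 -0.67 -0.01] w [0. 0. 0.]
0.3 [ 0.513 -0.343  0.145] d cm [ 0.93 -0.99 -0.02] w [0. 0. 0.]
0.4 [ 0.51  -0.339  0.145] d cm [ 1.27 -1.28 -0.02] w [0. 0. 0.]
0.5 [ 0.509 -0.335  0.145] d cm [ 1.64 -1.53 -0.02] w [0. 0. 0.]
0.6 [ 0.507 -0.331  0.145] d cm [ 2.03 -1.74 -0.03] w [0. 0. 0.]
0.7 [ 0.506 -0.326  0.145] d cm [ 2.45 -1.91 -0.03] w [0. 0. 0.]
0.8 [ 0.505 -0.322  0.145] d cm [ 2.87 -2.04 -0.03] w [0. 0. 0.]
```

>>> arm_command(
  increments=[
    {"dx":0.34,"dy":-0.32,"dz":0,"wx":0,"wy":0,"wz":0,"grip":1.6},
    {"dx":0.62,"dy":-0.67,"dz":0,"wx":0,"wy":0,"wz":0,"grip":1.6},
    {"dx":0.93,"dy":-0.99,"dz":0,"wx":0,"wy":0,"wz":0,"grip":1.6},
    {"dx":0.93,"dy":-0.99,"dz":0,"wx":0,"wy":0,"wz":0,"grip":1.6},
  ],
)

```text
clock: 4.8
eef_pos: [0.5124, -0.3441, 0.1452]
tool_rot: [0.761, 0.649, -0.001, 0.005]
ft_force: [-2.0, -2.8, 9.3]
grip_width: 0.0177
grasp_force: 58.9
```

>>> arm_command(
  increments=[
    {"dx":0.34,"dy":-0.29,"dz":0,"wx":0,"wy":0,"wz":0,"grip":1.6},
    {"dx":0.34,"dy":-0.29,"dz":0,"wx":0,"wy":0,"wz":0,"grip":1.6},
    {"dx":0.34,"dy":-0.29,"dz":0,"wx":0,"wy":0,"wz":0,"grip":1.6},
  ],
)

```text
clock: 5.1
eef_pos: [0.5101, -0.3403, 0.1452]
tool_rot: [0.761, 0.649, -0.001, 0.005]
ft_force: [-2.4, -2.8, 9.3]
grip_width: 0.0181
grasp_force: 59.0
```

Run:
```python
from h import *
o=monitor.get_obs();k=o['eef_pos'];print(k,o['ft_force'])
A=np.array([.550,-.3180]);r0=k[:2]-A;print(np.linalg.norm(r0))
a0=np.arctan2(r0[1],r0[0]); print(np.degrees(a0))
for da in np.arange(.1,.5,.1):
    print(da.round(1),end=' ');plan([*(A+.0447*np.array([np.cos(a0-da),np.sin(a0-da)])),k[2]])
z=np.load('top0.npz')
p,d,c=snap('top');P=pts(d,c);hsv=cv2.cvtColor(p,cv2.COLOR_RGB2HSV);H,S,V=[hsv[...,i] for i in range(3)]
m=((H<5)|(H>172))&(S>170)&(P[...,2]>.08)&(P[...,2]<.15)&(P[...,1]>-.3)&(P[...,1]<-.2)&(P[...,0]<.63); q=P[m]; print('jaw',len(q),np.median(q,0),q.max(0))
```

```text
[ 0.51009261 -0.34034797  0.14519991] [-2.395909   -2.79549531  9.26801325]
0.04573873067758719
-150.75135579266873
0.1 [ 0.509 -0.336  0.145] d cm [ 0.43 -0.18 -0.  ] w [0. 0. 0.]
0.2 [ 0.507 -0.332  0.145] d cm [ 0.82 -0.4  -0.01] w [0. 0. 0.]
0.3 [ 0.506 -0.327  0.145] d cm [ 1.22 -0.58 -0.01] w [0. 0. 0.]
0.4 [ 0.506 -0.323  0.145] d cm [ 1.65 -0.72 -0.02] w [0. 0. 0.]
jaw 14 [ 0.55798612 -0.23415584  0.12168162] [ 0.57949777 -0.22947583  0.12813117]
```

>>> arm_command(
  increments=[
    {"dx":0.41,"dy":-0.18,"dz":0,"wx":0,"wy":0,"wz":0,"grip":1.6},
    {"dx":0.41,"dy":-0.18,"dz":0,"wx":0,"wy":0,"wz":0,"grip":1.6},
  ],
)

```text
clock: 5.35
eef_pos: [0.5082, -0.3364, 0.1452]
tool_rot: [0.761, 0.648, -0.002, 0.004]
ft_force: [-3.9, -4.9, 9.3]
grip_width: 0.0178
grasp_force: 59.1
```

>>> arm_command(
  increments=[
    {"dx":0.41,"dy":-0.2,"dz":0,"wx":0,"wy":0,"wz":0,"grip":1.6},
    {"dx":0.41,"dy":-0.2,"dz":0,"wx":0,"wy":0,"wz":0,"grip":1.6},
  ],
)

```text
clock: 5.55
eef_pos: [0.5074, -0.3343, 0.1453]
tool_rot: [0.762, 0.648, -0.003, 0.007]
ft_force: [-2.8, -11.0, 7.3]
grip_width: 0.0179
grasp_force: 58.7
```

Run:
```python
from h import *
o=monitor.get_obs();k=o['eef_pos'];print(k,o['ft_force'])
A=np.array([.550,-.3180]);r0=k[:2]-A;print(np.linalg.norm(r0))
a0=np.arctan2(r0[1],r0[0]); print(np.degrees(a0))
for da in np.arange(.1,.5,.1):
    print(da.round(1),end=' ');plan([*(A+.0447*np.array([np.cos(a0-da),np.sin(a0-da)])),k[2]])
p,d,c=snap('top');P=pts(d,c);hsv=cv2.cvtColor(p,cv2.COLOR_RGB2HSV);H,S,V=[hsv[...,i] for i in range(3)]
m=((H<5)|(H>172))&(S>170)&(P[...,2]>.08)&(P[...,2]<.15)&(P[...,1]>-.3)&(P[...,1]<-.2)&(P[...,0]<.63); q=P[m]; print('jaw',len(q),np.median(q,0),q.max(0))
Q=P[bottle_mask(P,p)]; x,a,e=fit_bottle(Q); print('bottle',len(Q),x.round(4),e,'tip',(x[:3]+.222*a).round(4))
```

```text
[ 0.50742263 -0.33434824  0.1453124 ] [ -2.75399214 -10.96554666   7.2851299 ]
0.045608083703018665
-158.99493116323103
0.1 [ 0.507 -0.33   0.145] d cm [ 0.44 -0.13 -0.01] w [0. 0. 0.]
0.2 [ 0.506 -0.325  0.145] d cm [ 0.86 -0.29 -0.01] w [0. 0. 0.]
0.3 [ 0.505 -0.321  0.145] d cm [ 1.29 -0.41 -0.02] w [0. 0. 0.]
0.4 [ 0.505 -0.317  0.145] d cm [ 1.73 -0.49 -0.02] w [0. 0. 0.]
jaw 16 [ 0.56074684 -0.23250478  0.12109321] [ 0.57515069 -0.22806061  0.12895436]
bottle 457 [ 0.5812 -0.2017  0.0442 -0.0952] 0.0024072869482816383 tip [ 0.4707 -0.1911  0.2365]
```

>>> arm_command(
  increments=[
    {"dx":0.2,"dy":-0.08,"dz":0,"wx":0,"wy":0,"wz":0,"grip":1.6},
    {"dx":0.2,"dy":-0.08,"dz":0,"wx":0,"wy":0,"wz":0,"grip":1.6},
    {"dx":0.2,"dy":-0.08,"dz":0,"wx":0,"wy":0,"wz":0,"grip":1.6},
  ],
)

```text
clock: 5.9
eef_pos: [0.5073, -0.334, 0.1454]
tool_rot: [0.762, 0.647, -0.003, 0.008]
ft_force: [-1.1, -14.6, 4.9]
grip_width: 0.0177
grasp_force: 58.7
```

>>> arm_command(
  increments=[
    {"dx":0,"dy":0,"dz":0,"wx":0,"wy":0,"wz":0,"grip":6},
    {"dx":0,"dy":0,"dz":0,"wx":0,"wy":0,"wz":0,"grip":6},
    {"dx":0,"dy":0,"dz":0,"wx":0,"wy":0,"wz":0,"grip":6},
    {"dx":0,"dy":0,"dz":-5,"wx":0,"wy":0,"wz":0,"grip":6},
    {"dx":0,"dy":0,"dz":-10,"wx":0,"wy":0,"wz":0,"grip":6},
    {"dx":0,"dy":0,"dz":-15,"wx":0,"wy":0,"wz":0,"grip":6},
    {"dx":0,"dy":0,"dz":-20,"wx":0,"wy":0,"wz":0,"grip":6},
    {"dx":0,"dy":0,"dz":-22,"wx":0,"wy":0,"wz":0,"grip":6},
  ],
)

```text
clock: 6.7
eef_pos: [0.5068, -0.3262, 0.3672]
tool_rot: [0.76, 0.649, 0.001, 0.004]
ft_force: [0.4, -0.6, 0.2]
grip_width: 0.0603
grasp_force: 0.0
```

Run:
```python
from h import *
print(monitor.get_obs()['eef_pos'])
p,d,c=snap('wrist');P=pts(d,c);np.savez('wrist1.npz',p=p,d=d,P=P);save(p,'wrist1')
Q=P[bottle_mask(P,p)]; x,a,e=fit_bottle(Q); print('bottle',len(Q),x.round(4),e,'tip',(x[:3]+.222*a).round(4),'home',(x[:3]+.175*a).round(4))
p,d,c=snap('top');P=pts(d,c)
Q=P[bottle_mask(P,p)]; x,a,e=fit_bottle(Q); print('bottle top',len(Q),x.round(4),e,'tip',(x[:3]+.222*a).round(4))
# above collar, closing along chest y
R=Rt(np.radians(87));plan([.547,.311,.34],R);plan([.547,.311,.34],Rt(np.radians(-93)))
print(monitor.get_obs()['joint_pos'])
```

```text
[ 0.50676007 -0.3261715   0.36719366]
bottle 6414 [ 0.5822 -0.2015  0.0441 -0.0889] 0.0014126761988883414 tip [ 0.4716 -0.1917  0.2364] home [ 0.495  -0.1938  0.1957]
bottle top 461 [ 0.5807 -0.202   0.0446 -0.0978] 0.0023897451667037246 tip [ 0.4702 -0.1912  0.2369]
[0.547 0.311 0.34 ] d cm [63.59 -6.07  2.32] w [ 0.003  0.009 -1.676]
[0.547 0.311 0.34 ] d cm [63.59 -6.07  2.32] w [ 0.008 -0.003  1.466]
[-5.71974499e-01  4.58417136e-01  6.63533227e-01  1.76776919e+00
  4.07911866e-05  1.15603919e+00]
```

View pics/wrist1.png

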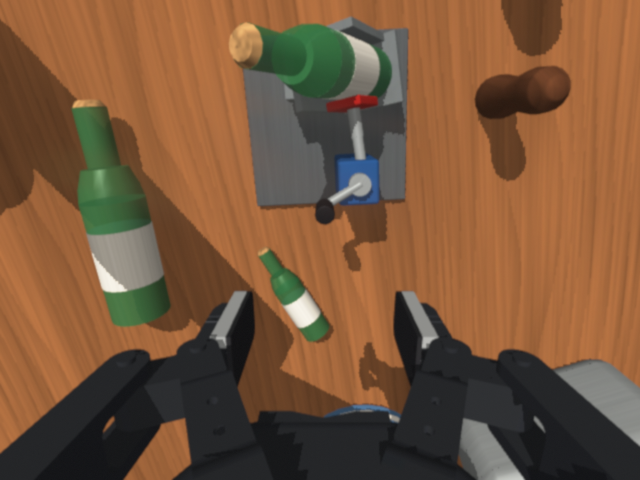

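The jaw at (352,103) is pressed against the bottle, and the bottle hasn't moved. Going to the collar.

>>> arm_command(
  increments=[
    {"dx":63.6,"dy":-6.1,"dz":2.3,"wx":0,"wy":0,"wz":-1.676,"grip":6},
    {"dx":63.6,"dy":-6.1,"dz":2.3,"wx":0,"wy":0,"wz":-1.676,"grip":6},
    {"dx":63.6,"dy":-6.1,"dz":2.3,"wx":0,"wy":0,"wz":-1.676,"grip":6},
    {"dx":63.6,"dy":-6.1,"dz":2.3,"wx":0,"wy":0,"wz":-1.676,"grip":6},
    {"dx":63.6,"dy":-6.1,"dz":2.3,"wx":0,"wy":0,"wz":-1.676,"grip":6},
    {"dx":63.6,"dy":-6.1,"dz":2.3,"wx":0,"wy":0,"wz":-1.676,"grip":6},
    {"dx":63.6,"dy":-6.1,"dz":2.3,"wx":0,"wy":0,"wz":-1.676,"grip":6},
    {"dx":63.6,"dy":-6.1,"dz":2.3,"wx":0,"wy":0,"wz":-1.676,"grip":6},
    {"dx":63.6,"dy":-6.1,"dz":2.3,"wx":0,"wy":0,"wz":-1.676,"grip":6},
    {"dx":63.6,"dy":-6.1,"dz":2.3,"wx":0,"wy":0,"wz":-1.676,"grip":6},
  ],
)

```text
clock: 7.8
eef_pos: [0.536, 0.1746, 0.3414]
tool_rot: [0.111, 0.994, -0.001, -0.001]
ft_force: [0.3, -0.3, 0.0]
grip_width: 0.0599
grasp_force: 0.0
```

Run:
```python
from h import *
plan([.53,.311,.30],Rt(np.radians(87)))
```

```text
[0.53  0.311 0.3  ] d cm [ 3.58 13.18  4.13] w [-0.001 -0.003 -0.17 ]
```

>>> arm_command(
  increments=[
    {"dx":3.6,"dy":13.2,"dz":4.1,"wx":0,"wy":0,"wz":-0.17,"grip":6},
    {"dx":3.6,"dy":13.2,"dz":4.1,"wx":0,"wy":0,"wz":-0.17,"grip":6},
    {"dx":3.6,"dy":13.2,"dz":4.1,"wx":0,"wy":0,"wz":-0.17,"grip":6},
    {"dx":3.6,"dy":13.2,"dz":4.1,"wx":0,"wy":0,"wz":-0.17,"grip":6},
    {"dx":3.6,"dy":13.2,"dz":4.1,"wx":0,"wy":0,"wz":-0.17,"grip":6},
  ],
)

```text
clock: 8.3
eef_pos: [0.5305, 0.31, 0.2996]
tool_rot: [0.028, 1.0, -0.002, -0.002]
ft_force: [-0.2, -0.3, 0.2]
grip_width: 0.06
grasp_force: 0.0
```

Run:
```python
from h import *
print(monitor.get_obs()['eef_pos'])
p,d,c=snap('wrist');P=pts(d,c);np.savez('wrist2.npz',p=p,d=d,P=P);save(p,'wrist2')
hsv=cv2.cvtColor(p,cv2.COLOR_RGB2HSV);H,S,V=[hsv[...,i] for i in range(3)]
C=(P[...,0]>.5)&(P[...,0]<.6)&(P[...,1]>.27)&(P[...,1]<.36)&(P[...,2]>.044)&(P[...,2]<.06)&(H>10)&(H<28)&(S>100)
n,l,st,ce=cv2.connectedComponentsWithStats(C.astype(np.uint8))
for i in range(1,n):
    if st[i,4]>60:
        q=P[l==i]; print(st[i],cv2.minEnclosingCircle((q[:,:2]*1000).astype(np.float32)),np.median(q[:,2]),np.percentile(q,[2,98],0).round(4).tolist())
```

```text
[0.53054678 0.30996132 0.29963486]
[311 198  36  36 375] ((551.021484375, 313.0379638671875), 19.966230392456055) 0.0505021563240407 [[0.5315, 0.2945, 0.0446], [0.5694, 0.3316, 0.0521]]
```

View pics/wrist2.png

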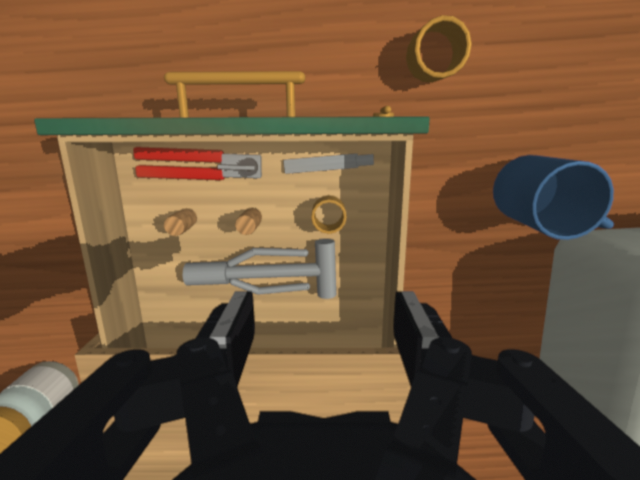

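The wrist view shows the collar ring at (329,215), between the hammer head at (327,268) and the knife at (327,162). Both sides are free along the closing line, and the 20 mm radius matches. Grasping.

Run:
```python
from h import *
R=Rt(np.radians(87));plan([.551,.313,.12],R);plan([.551,.313,.028],R)
```

```text
[0.551 0.313 0.12 ] d cm [-1.99  0.55 18.08] w [-0.002 -0.002 -0.006]
[0.551 0.313 0.028] d cm [-2.01  0.57 27.28] w [-0.002 -0.002 -0.006]
```

>>> arm_command(
  increments=[
    {"dx":-2,"dy":0.55,"dz":5,"wx":0,"wy":0,"wz":0,"grip":6},
    {"dx":-2,"dy":0.55,"dz":10,"wx":0,"wy":0,"wz":0,"grip":6},
    {"dx":-2,"dy":0.55,"dz":15,"wx":0,"wy":0,"wz":0,"grip":6},
    {"dx":-2,"dy":0.55,"dz":19,"wx":0,"wy":0,"wz":0,"grip":6},
    {"dx":-2,"dy":0.55,"dz":22,"wx":0,"wy":0,"wz":0,"grip":6},
    {"dx":-2,"dy":0.55,"dz":24.5,"wx":0,"wy":0,"wz":0,"grip":6},
    {"dx":-2,"dy":0.55,"dz":26.5,"wx":0,"wy":0,"wz":0,"grip":6},
    {"dx":-2,"dy":0.55,"dz":27.2,"wx":0,"wy":0,"wz":0,"grip":6},
    {"dx":-2,"dy":0.55,"dz":27.2,"wx":0,"wy":0,"wz":0,"grip":6},
  ],
)

```text
clock: 9.25
eef_pos: [0.552, 0.3118, 0.0297]
tool_rot: [0.03, 1.0, -0.001, -0.001]
ft_force: [-1.2, 0.5, -0.5]
grip_width: 0.06
grasp_force: 0.0
```

>>> arm_command(
  increments=[
    {"dx":0,"dy":0,"dz":0,"wx":0,"wy":0,"wz":0,"grip":3.4},
    {"dx":0,"dy":0,"dz":0,"wx":0,"wy":0,"wz":0,"grip":3.4},
    {"dx":0,"dy":0,"dz":0,"wx":0,"wy":0,"wz":0,"grip":3.4},
    {"dx":0,"dy":0,"dz":0,"wx":0,"wy":0,"wz":0,"grip":3.4},
  ],
)

```text
clock: 9.65
eef_pos: [0.5538, 0.3138, 0.0326]
tool_rot: [0.03, 1.0, 0.001, 0.002]
ft_force: [-0.2, -2.1, 6.5]
grip_width: 0.038
grasp_force: 60.7
```

>>> arm_command(
  increments=[
    {"dx":0,"dy":0,"dz":-2,"wx":0,"wy":0,"wz":0,"grip":3.4},
    {"dx":0,"dy":0,"dz":-6,"wx":0,"wy":0,"wz":0,"grip":3.4},
    {"dx":0,"dy":0,"dz":-11,"wx":0,"wy":0,"wz":0,"grip":3.4},
    {"dx":0,"dy":0,"dz":-16,"wx":0,"wy":0,"wz":0,"grip":3.4},
    {"dx":0,"dy":0,"dz":-21,"wx":0,"wy":0,"wz":0,"grip":3.4},
    {"dx":0,"dy":0,"dz":-26,"wx":0,"wy":0,"wz":0,"grip":3.4},
    {"dx":0,"dy":0,"dz":-30,"wx":0,"wy":0,"wz":0,"grip":3.4},
    {"dx":0,"dy":0,"dz":-32,"wx":0,"wy":0,"wz":0,"grip":3.4},
    {"dx":0,"dy":0,"dz":-32,"wx":0,"wy":0,"wz":0,"grip":3.4},
  ],
)

```text
clock: 10.55
eef_pos: [0.5531, 0.3144, 0.3547]
tool_rot: [0.029, 1.0, 0.002, 0.003]
ft_force: [0.4, -0.1, -0.9]
grip_width: 0.0383
grasp_force: 60.6
```

Run:
```python
from h import *
o=monitor.get_obs();k=o['eef_pos'];Rc=Ro.from_quat(o['tool_rot']).as_matrix();print(k,o['ft_force'],o['grip_width'])
for n in ['wrist','scene']:
    p,d,c=snap(n);P=pts(d,c);save(p,n+'3');np.savez(n+'3.npz',p=p,d=d,P=P)
    hsv=cv2.cvtColor(p,cv2.COLOR_RGB2HSV);H,S,V=[hsv[...,i] for i in range(3)]
    L=(P-k)@Rc   # tool frame
    m=(abs(L[...,0])<.035)&(abs(L[...,1])<.035)&(L[...,2]>-.04)&(L[...,2]<.04)&(H>10)&(H<28)&(S>100)
    q=L[m]; print(n,len(q))
    if len(q): print(np.percentile(q,[1,10,50,90,99],0).round(4))
    v,u=np.where(m); 
    if len(q): print(u.min(),u.max(),v.min(),v.max())
w=cv2.imread('pics/wrist3.png')[240:480,160:480];s=cv2.imread('pics/scene3.png')
f=240/np.tan(np.radians(c['fovy'])/2);q=np.array(c['view'])@np.r_[k,1];u,v=int(c['cx']+f*q[0]/-q[2]),int(c['cy']-f*q[1]/-q[2]);print(u,v)
s=cv2.resize(s[max(v-50,0):v+30,u-40:u+40],(400,400),interpolation=2)
im=np.zeros((400,800,3),np.uint8);im[:300,:400]=cv2.resize(w,(400,300));im[:,400:]=s;cv2.imwrite('pics/grip3.png',im)
```

```text
[0.55312802 0.3143564  0.35466518] [ 0.42416178 -0.05951064 -0.8884103 ] 0.0382858134394617
wrist 7578
[[-0.0156 -0.0195 -0.0274]
 [-0.0137 -0.0158 -0.0186]
 [-0.0024 -0.0001 -0.0116]
 [ 0.021   0.0153  0.0052]
 [ 0.0221  0.0188  0.0103]]
230 417 251 385
scene 229
[[-0.0171 -0.0199 -0.0286]
 [-0.0149 -0.0161 -0.0162]
 [-0.0042 -0.0044 -0.0054]
 [ 0.0182  0.0153  0.0092]
 [ 0.0222  0.034   0.0123]]
383 407 250 276
393 266
```

View pics/grip3.png

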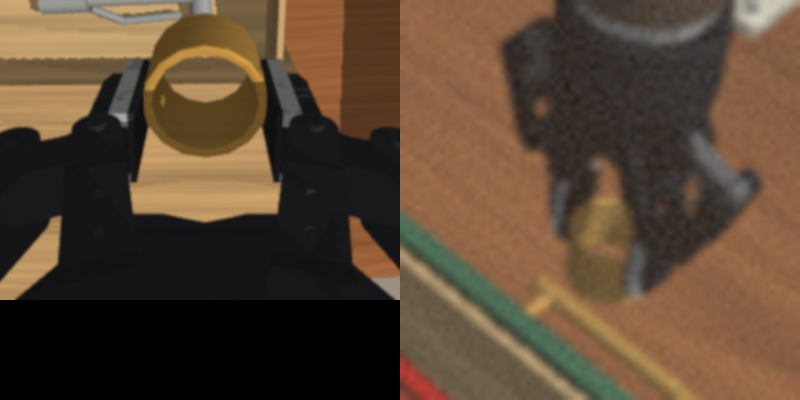

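The left crop shows the collar held between the pads, about 1 cm beyond the tips and slightly off-centre in x. Next I'll fit its tilt and plan the approach.

```bash
cat >> h.py <<'E'
def collar_fit(L,p):
    "collar in tool frame from wrist points: mid and axis(up = -z)"
    hsv=cv2.cvtColor(p,cv2.COLOR_RGB2HSV);H,S=hsv[...,0],hsv[...,1]
    m=(abs(L[...,0])<.03)&(abs(L[...,1])<.021)&(L[...,2]>-.03)&(L[...,2]<.02)&(H>10)&(H<28)&(S>100); Q=L[m]
    def r(q):
        a=np.array([q[3],q[4],-1]);a/=np.linalg.norm(a); w=Q-q[:3]; s=w@a; rad=np.linalg.norm(w-s[:,None]*a,axis=1)
        rr=np.minimum(abs(rad-.02),abs(rad-.0165))
        inside=(rad>.0165)&(rad<.02)
        return np.hypot(np.maximum(abs(s)-.015,0), np.where(inside&(abs(s)>.013),abs(abs(s)-.015),rr))
    o=least_squares(r,[.003,0,-.004,0,0],loss='soft_l1',f_scale=.001,diff_step=1e-3,x_scale=[.01,.01,.01,.1,.1])
    return o.x,np.sqrt(np.mean(o.fun**2)),len(Q)
TIP=np.array([.4713,-.1915,.2366]);YAW=-.095
AX=np.array([-.5*np.cos(YAW),-.5*np.sin(YAW),np.cos(np.pi/6)])
RB=Rt(YAW+np.pi/2,np.pi/6,YAW)
def tcp_for(s,off=(.003,0,-.004)): return TIP+(s-.222)*AX-RB@np.array(off)
E
python3 - <<'E'
from h import *
z=np.load('wrist3.npz');o=monitor.get_obs();Rc=Ro.from_quat(o['tool_rot']).as_matrix()
x,e,n=collar_fit((z['P']-o['eef_pos'])@Rc,z['p']);print(x.round(4),e,n)
print(o['joint_pos'].round(3))
plan(tcp_for(.222+.06),RB)
E
```

```text
[ 0.0013  0.0003 -0.0103 -0.0052  0.0508] 0.000804674956269213 7412
[0.517 0.542 0.756 1.786 0.    0.575]
[ 0.446 -0.189  0.287] d cm [  7.65 -50.81   6.3 ] w [ 0.009 -0.524  0.036]
```

Run:
```python
from h import *
z=np.load('wrist3.npz');o=monitor.get_obs();Rc=Ro.from_quat(o['tool_rot']).as_matrix()
L=(z['P']-o['eef_pos'])@Rc
for v in range(240,400,6): print(v,L[v,324].round(4),z['p'][v,324],end=' | ')
print()
for v in (300,330): print([ (u,L[v,u].round(3).tolist()) for u in range(270,380,8)])
```

```text
240 [-0.0726  0.0024  0.3063] [166 168 163] | 246 [-0.0808  0.0024  0.3054] [165 167 163] | 252 [0.0213 0.0006 0.0022] [103  78  39] | 258 [ 0.0209  0.0006 -0.0041] [106  79  37] | 264 [ 0.0209  0.0006 -0.0108] [108  81  37] | 270 [ 0.0211  0.0005 -0.0177] [110  82  38] | 276 [ 0.0207  0.0005 -0.0224] [155 116  53] | 282 [ 0.0187  0.0005 -0.0235] [188 140  65] | 288 [-0.1531  0.0026  0.3276] [107  88  61] | 294 [-0.1626  0.0026  0.3274] [103  85  59] | 300 [-0.1727  0.0026  0.328 ] [120  98  67] | 306 [-0.1296  0.002   0.2307] [125  99  65] | 312 [-0.1371  0.002   0.2298] [187 148  98] | 318 [-0.1451  0.002   0.2298] [183 145  96] | 324 [-0.015   0.0007  0.0026] [88 66 30] | 330 [-0.0153  0.0006 -0.0021] [89 67 31] | 336 [-0.0154  0.0006 -0.0068] [88 66 31] | 342 [-0.0146  0.0006 -0.0126] [88 66 31] | 348 [-0.0152  0.0006 -0.0161] [87 65 30] | 354 [-0.0148  0.0005 -0.0209] [91 68 32] | 360 [-0.0165  0.0005 -0.0225] [108  80  38] | 366 [-0.2131  0.0021  0.2304] [177 139  89] | 372 [-0.2219  0.0021  0.2303] [187 148  99] | 378 [-0.2308  0.0021  0.2302] [170 134  89] | 384 [-0.2406  0.0
[... 310 characters left out ...]
 (318, [-0.172, -0.006, 0.327]), (326, [-0.173, 0.006, 0.328]), (334, [-0.173, 0.017, 0.329]), (342, [-0.172, 0.029, 0.327]), (350, [-0.173, 0.041, 0.329]), (358, [-0.002, 0.016, 0.002]), (366, [0.01, 0.017, -0.022]), (374, [0.01, 0.02, -0.022])]
[(270, [0.005, -0.019, -0.035]), (278, [-0.001, -0.017, -0.024]), (286, [-0.005, -0.015, -0.019]), (294, [-0.009, -0.012, -0.012]), (302, [-0.012, -0.009, -0.008]), (310, [-0.014, -0.006, -0.004]), (318, [-0.015, -0.002, -0.003]), (326, [-0.015, 0.002, -0.002]), (334, [-0.014, 0.005, -0.004]), (342, [-0.013, 0.009, -0.005]), (350, [-0.011, 0.012, -0.009]), (358, [-0.006, 0.015, -0.016]), (366, [-0.001, 0.017, -0.024]), (374, [0.001, 0.019, -0.028])]
```

>>> arm_command(
  increments=[
    {"dx":7.6,"dy":-50.8,"dz":0,"wx":0,"wy":0,"wz":0,"grip":3.4},
    {"dx":7.6,"dy":-50.8,"dz":0,"wx":0,"wy":0,"wz":0,"grip":3.4},
    {"dx":7.6,"dy":-50.8,"dz":0,"wx":0,"wy":0,"wz":0,"grip":3.4},
    {"dx":7.6,"dy":-50.8,"dz":0,"wx":0.009,"wy":-0.524,"wz":0.036,"grip":3.4},
    {"dx":7.6,"dy":-50.8,"dz":0,"wx":0.009,"wy":-0.524,"wz":0.036,"grip":3.4},
    {"dx":7.6,"dy":-50.8,"dz":0,"wx":0.009,"wy":-0.524,"wz":0.036,"grip":3.4},
    {"dx":7.6,"dy":-50.8,"dz":0,"wx":0.009,"wy":-0.524,"wz":0.036,"grip":3.4},
    {"dx":7.6,"dy":-50.8,"dz":0,"wx":0.009,"wy":-0.524,"wz":0.036,"grip":3.4},
    {"dx":7.6,"dy":-50.8,"dz":0,"wx":0.009,"wy":-0.524,"wz":0.036,"grip":3.4},
    {"dx":7.6,"dy":-50.8,"dz":0,"wx":0.009,"wy":-0.524,"wz":0.036,"grip":3.4},
  ],
)

```text
clock: 11.65
eef_pos: [0.4473, -0.173, 0.3473]
tool_rot: [0.046, 0.965, -0.011, 0.257]
ft_force: [1.5, -0.5, -1.4]
grip_width: 0.0383
grasp_force: 60.7
```

Run:
```python
from h import *
o=monitor.get_obs();print(o['joint_pos'].round(3))
plan(tcp_for(.222+.05,(.002,0,-.0045)),RB)
```

```text
[-0.492 -0.207 -0.287  1.005  0.196 -0.348]
[ 0.45  -0.19   0.277] d cm [ 3.1  -1.63  6.32] w [ 0.002 -0.003 -0.001]
```

>>> arm_command(
  increments=[
    {"dx":3.1,"dy":-1.6,"dz":3,"wx":0,"wy":0,"wz":0,"grip":3.4},
    {"dx":3.1,"dy":-1.6,"dz":5,"wx":0,"wy":0,"wz":0,"grip":3.4},
    {"dx":3.1,"dy":-1.6,"dz":6.3,"wx":0,"wy":0,"wz":0,"grip":3.4},
    {"dx":3.1,"dy":-1.6,"dz":6.3,"wx":0,"wy":0,"wz":0,"grip":3.4},
    {"dx":3.1,"dy":-1.6,"dz":6.3,"wx":0,"wy":0,"wz":0,"grip":3.4},
  ],
)

```text
clock: 12.15
eef_pos: [0.452, -0.1881, 0.2781]
tool_rot: [0.046, 0.965, -0.011, 0.257]
ft_force: [-0.7, 0.7, -1.4]
grip_width: 0.0379
grasp_force: 60.8
```

Run:
```python
from h import *
o=monitor.get_obs();k=o['eef_pos'];Rc=Ro.from_quat(o['tool_rot']).as_matrix();print(k,o['ft_force'],o['grip_width'])
print('tool z vs -axis',(Rc.T@(-AX)).round(4))
p,d,c=snap('wrist');P=pts(d,c);save(p,'wrist4');np.savez('wrist4.npz',p=p,d=d,P=P)
L=(P-k)@Rc
Q=P[bottle_mask(P,p)]; x,a,e=fit_bottle(Q); print('bottle',len(Q),x.round(4),e,'tip',(x[:3]+.222*a).round(4))
t=(x[:3]+.222*a-k)@Rc; print('tip in tool',t.round(4),'axis in tool',(a@Rc).round(4))
x,e,n=collar_fit(L,p);print('collar',x.round(4),e,n)
for n in ('top','scene'):
    p2,d2,c2=snap(n);P2=pts(d2,c2);np.savez(n+'4.npz',p=p2,P=P2)
    L2=(P2-k)@Rc;hsv=cv2.cvtColor(p2,cv2.COLOR_RGB2HSV);H,S=hsv[...,0],hsv[...,1]
    m=(abs(L2[...,0])<.03)&(abs(L2[...,1])<.03)&(L2[...,2]>-.03)&(L2[...,2]<.02)&(H>10)&(H<28)&(S>100);q=L2[m]
    if len(q)>5: print(n,len(q),np.percentile(q,[3,50,97],0).round(4).tolist())
```

```text
[ 0.45197018 -0.18807049  0.27812392] [-0.71589733  0.74229878 -1.36735569] 0.03785134176988194
tool z vs -axis [-0.0032 -0.0018  1.    ]
bottle 8479 [ 0.5178 -0.1937  0.1793  0.3957] 0.008838408839633289 tip [ 0.4154 -0.2365  0.3715]
tip in tool [-0.0189 -0.0514 -0.0969] axis in tool [-0.0483 -0.2338 -0.9711]
collar [ 0.0027 -0.0003 -0.0037 -0.0012 -0.0003] 0.0005876863884060004 7431
top 118 [[-0.0178, -0.0195, -0.0243], [-0.0128, -0.0051, -0.0103], [0.0153, 0.0154, 0.0073]]
scene 126 [[-0.021, -0.0162, -0.0232], [-0.0127, 0.0043, -0.0085], [0.0157, 0.0214, 0.0075]]
```

View pics/wrist4.png

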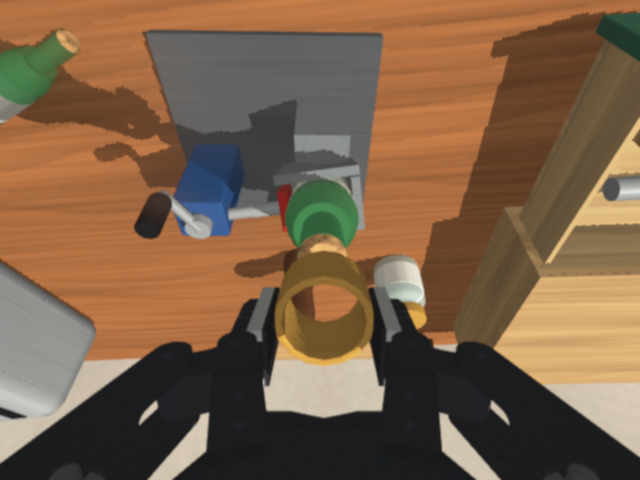

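The collar ring at (324,307) sits directly above the neck, with the cork visible at (322,243) and the bottle body at (321,212). I'll refit the bottle without the collar points.

Run:
```python
from h import *
o=monitor.get_obs();k=o['eef_pos'];Rc=Ro.from_quat(o['tool_rot']).as_matrix()
z=np.load('wrist4.npz');P,p=z['P'],z['p'];L=(P-k)@Rc
hsv=cv2.cvtColor(p,cv2.COLOR_RGB2HSV);H,S=hsv[...,0],hsv[...,1]
g=(H>40)&(H<90)&(S>80)&(L[...,2]>.03)&(abs(L[...,1])<.06)&(abs(L[...,0])<.06); q=P[g];print(len(q))
x,a,e=fit_bottle(q,-.095);print(x.round(4),e,'tip',(x[:3]+.222*a).round(4),'tip tool',((x[:3]+.222*a-k)@Rc).round(4),'axis tool',(a@Rc).round(4))
# fixed-axis fit
def r(s):
    w=q-np.r_[s];ss=w@AX+.222;return np.linalg.norm(w-np.outer(w@AX,AX),axis=1)-prof(ss)
f=least_squares(r,TIP,loss='soft_l1',f_scale=.002,diff_step=1e-4);print('fixed axis tip',f.x.round(4),np.sqrt(np.mean(f.fun**2)),((f.x-k)@Rc).round(4))
m=(H>5)&(H<28)&(L[...,2]>.025)&(L[...,2]<.06)&(abs(L[...,1])<.03)&(abs(L[...,0])<.04)
print('cork',m.sum(),np.percentile(L[m],[3,50,97],0).round(4).tolist() if m.any() else 0)
n=g&(L[...,2]<.10)
for lo in np.arange(.04,.1,.01):
    b=g&(L[...,2]>lo)&(L[...,2]<lo+.01)
    if b.sum()>10: print(lo.round(2),b.sum(),L[b].min(0).round(4),L[b].max(0).round(4))
print('TIP nominal in tool',((TIP-k)@Rc).round(4))
```

```text
3414
[ 0.582  -0.2008  0.0441 -0.0725] 0.0020043833490561535 tip [ 0.4713 -0.1928  0.2364] tip tool [ 0.0063 -0.0025  0.0476] axis tool [-0.0012 -0.011  -0.9999]
fixed axis tip [ 0.4713 -0.1918  0.2366] 0.0019756849368637937 [ 0.0062 -0.0015  0.0473]
cork 696 [[0.0086, -0.0139, 0.0467], [0.0152, -0.0013, 0.0499], [0.0199, 0.0117, 0.0537]]
0.05 159 [ 0.0126 -0.0142  0.0524] [0.0213 0.0121 0.0599]
0.06 188 [ 0.0099 -0.0151  0.06  ] [0.0213 0.013  0.0698]
0.07 166 [ 0.0094 -0.0152  0.07  ] [0.0216 0.013  0.08  ]
0.08 147 [ 0.0091 -0.015   0.0801] [0.0213 0.0131 0.0899]
0.09 127 [ 0.0099 -0.0154  0.0901] [0.0213 0.0126 0.0999]
TIP nominal in tool [ 0.0063 -0.0012  0.0473]
```

>>> arm_command(
  increments=[
    {"dx":0.4,"dy":-0.1,"dz":0,"wx":0,"wy":0,"wz":0,"grip":3.4},
    {"dx":0.4,"dy":-0.1,"dz":0,"wx":0,"wy":0,"wz":0,"grip":3.4},
    {"dx":0.4,"dy":-0.1,"dz":1.5,"wx":0,"wy":0,"wz":0,"grip":3.4},
    {"dx":0.4,"dy":-0.1,"dz":3,"wx":0,"wy":0,"wz":0,"grip":3.4},
    {"dx":0.4,"dy":-0.1,"dz":3.3,"wx":0,"wy":0,"wz":0,"grip":3.4},
    {"dx":0.4,"dy":-0.1,"dz":3.3,"wx":0,"wy":0,"wz":0,"grip":3.4},
  ],
)

```text
clock: 12.9
eef_pos: [0.4658, -0.1908, 0.2492]
tool_rot: [0.046, 0.965, -0.012, 0.258]
ft_force: [-0.7, -0.6, -1.1]
grip_width: 0.0382
grasp_force: 60.8
```

Run:
```python
from h import *
o=monitor.get_obs();k=o['eef_pos'];Rc=Ro.from_quat(o['tool_rot']).as_matrix();print(k,o['ft_force'])
print('TIP in tool',((TIP-k)@Rc).round(4),'axis',(AX@Rc).round(4))
p,d,c=snap('wrist');P=pts(d,c);L=(P-k)@Rc
hsv=cv2.cvtColor(p,cv2.COLOR_RGB2HSV);H,S=hsv[...,0],hsv[...,1]
g=(H>40)&(H<90)&(S>80)&(abs(L[...,1])<.06)&(abs(L[...,0])<.06)
for lo in np.arange(.02,.07,.01):
    b=g&(L[...,2]>lo)&(L[...,2]<lo+.01)
    if b.sum()>10: print(lo.round(2),b.sum(),L[b].min(0).round(4),L[b].max(0).round(4))
print('collar',collar_fit(L,p)[0].round(4))
```

```text
[ 0.46575549 -0.19077244  0.24919935] [-0.66138708 -0.64281702 -1.11004148]
TIP in tool [ 0.0014 -0.0002  0.0137] axis [ 7.e-04  9.e-04 -1.e+00]
0.02 17 [ 0.0152 -0.0057  0.028 ] [0.0166 0.005  0.0298]
0.03 230 [ 0.0088 -0.0125  0.03  ] [0.0165 0.0123 0.04  ]
0.04 250 [ 0.0053 -0.0142  0.04  ] [0.0166 0.0135 0.05  ]
0.05 224 [ 0.0048 -0.0144  0.05  ] [0.0164 0.0139 0.0599]
0.06 199 [ 0.0049 -0.0144  0.0602] [0.0163 0.0136 0.07  ]
collar [ 0.003  -0.0003 -0.0035 -0.0265  0.0006]
```

>>> arm_command(
  increments=[
    {"dx":-0.1,"dy":0,"dz":0,"wx":0,"wy":0,"wz":0,"grip":3.4},
    {"dx":-0.1,"dy":0,"dz":1,"wx":0,"wy":0,"wz":0,"grip":3.4},
    {"dx":-0.1,"dy":0,"dz":2,"wx":0,"wy":0,"wz":0,"grip":3.4},
    {"dx":-0.1,"dy":0,"dz":2,"wx":0,"wy":0,"wz":0,"grip":3.4},
  ],
)

```text
clock: 13.35
eef_pos: [0.4764, -0.1916, 0.2308]
tool_rot: [0.046, 0.965, -0.011, 0.257]
ft_force: [0.3, -0.1, -1.6]
grip_width: 0.0381
grasp_force: 61.2
```

>>> arm_command(
  increments=[
    {"dx":0,"dy":0,"dz":1,"wx":0,"wy":0,"wz":0,"grip":3.4},
    {"dx":0,"dy":0,"dz":2,"wx":0,"wy":0,"wz":0,"grip":3.4},
    {"dx":0,"dy":0,"dz":2,"wx":0,"wy":0,"wz":0,"grip":3.4},
  ],
)

```text
clock: 13.65
eef_pos: [0.4864, -0.1925, 0.2134]
tool_rot: [0.046, 0.965, -0.011, 0.257]
ft_force: [-1.0, 0.1, -1.3]
grip_width: 0.0383
grasp_force: 61.2
```

Run:
```python
from h import *
o=monitor.get_obs();k=o['eef_pos'];Rc=Ro.from_quat(o['tool_rot']).as_matrix();print(k,o['ft_force'],(o['ft_force']@Rc).round(1))
print('TIP in tool',((TIP-k)@Rc).round(4),'axis',(AX@Rc).round(4))
```

```text
[ 0.48644184 -0.1925319   0.21338487] [-1.00015177  0.10546729 -1.30097206] [1.5 0.  0.6]
TIP in tool [ 0.0016 -0.0004 -0.0277] axis [ 0.0026  0.0015 -1.    ]
```

>>> arm_command(
  increments=[
    {"dx":0,"dy":0,"dz":1,"wx":0,"wy":0,"wz":0,"grip":3.4},
    {"dx":0,"dy":0,"dz":1.9,"wx":0,"wy":0,"wz":0,"grip":3.4},
    {"dx":0,"dy":0,"dz":1.9,"wx":0,"wy":0,"wz":0,"grip":3.4},
  ],
)

```text
clock: 13.95
eef_pos: [0.496, -0.1935, 0.1973]
tool_rot: [0.046, 0.965, -0.012, 0.258]
ft_force: [-0.5, 0.7, -0.9]
grip_width: 0.0382
grasp_force: 61.2
```

>>> arm_command(
  increments=[
    {"dx":0,"dy":0,"dz":0.2,"wx":0,"wy":0,"wz":0,"grip":3.4},
    {"dx":0,"dy":0,"dz":0.2,"wx":0,"wy":0,"wz":0,"grip":3.4},
  ],
)

```text
clock: 14.15
eef_pos: [0.4974, -0.194, 0.1973]
tool_rot: [0.046, 0.965, -0.012, 0.259]
ft_force: [0.1, 1.0, -1.0]
grip_width: 0.0381
grasp_force: 61.2
```

Run:
```python
from h import *
o=monitor.get_obs();k=o['eef_pos'];Rc=Ro.from_quat(o['tool_rot']).as_matrix();print(k,o['ft_force'],(o['ft_force']@Rc).round(1))
print('TIP in tool',((TIP-k)@Rc).round(4),'axis',(AX@Rc).round(4))
```

```text
[ 0.49736039 -0.1940175   0.19727449] [ 0.05675149  0.97989579 -0.9878777 ] [0.5 1.  0.8]
TIP in tool [ 0.003   0.     -0.0471] axis [-4.e-04  3.e-04 -1.e+00]
```

>>> arm_command(
  increments=[
    {"dx":0,"dy":0,"dz":0.2,"wx":0,"wy":0,"wz":0,"grip":3.4},
    {"dx":0,"dy":0,"dz":0.2,"wx":0,"wy":0,"wz":0,"grip":3.4},
  ],
)

```text
clock: 14.35
eef_pos: [0.4983, -0.1941, 0.1957]
tool_rot: [0.046, 0.965, -0.012, 0.259]
ft_force: [0.6, 0.3, -1.7]
grip_width: 0.0382
grasp_force: 61.2
```

>>> arm_command(
  increments=[
    {"dx":0,"dy":0,"dz":0.2,"wx":0,"wy":0,"wz":0,"grip":3.4},
    {"dx":0,"dy":0,"dz":0.2,"wx":0,"wy":0,"wz":0,"grip":3.4},
  ],
)

```text
clock: 14.55
eef_pos: [0.4994, -0.1943, 0.1942]
tool_rot: [0.046, 0.965, -0.012, 0.259]
ft_force: [-0.7, 1.1, 0.5]
grip_width: 0.0378
grasp_force: 61.4
```

>>> arm_command(
  increments=[
    {"dx":0,"dy":0,"dz":0.1,"wx":0,"wy":0,"wz":0,"grip":3.4},
    {"dx":0,"dy":0,"dz":0.1,"wx":0,"wy":0,"wz":0,"grip":3.4},
  ],
)

```text
clock: 14.75
eef_pos: [0.4996, -0.1943, 0.1942]
tool_rot: [0.046, 0.965, -0.012, 0.259]
ft_force: [-7.3, 1.6, 7.9]
grip_width: 0.038
grasp_force: 62.3
```

Contact with the ledge, about 9 N along the axis at the expected depth. Releasing.

>>> arm_command(
  increments=[
    {"dx":0,"dy":0,"dz":0,"wx":0,"wy":0,"wz":0,"grip":7},
    {"dx":0,"dy":0,"dz":0,"wx":0,"wy":0,"wz":0,"grip":7},
    {"dx":0,"dy":0,"dz":0,"wx":0,"wy":0,"wz":0,"grip":7},
    {"dx":0,"dy":0,"dz":-4,"wx":0,"wy":0,"wz":0,"grip":7},
    {"dx":0,"dy":0,"dz":-9,"wx":0,"wy":0,"wz":0,"grip":7},
    {"dx":0,"dy":0,"dz":-12,"wx":0,"wy":0,"wz":0,"grip":7},
    {"dx":0,"dy":0,"dz":-15,"wx":0,"wy":0,"wz":0,"grip":7},
    {"dx":0,"dy":0,"dz":-15,"wx":0,"wy":0,"wz":0,"grip":7},
  ],
)

```text
clock: 15.55
eef_pos: [0.4259, -0.1882, 0.328]
tool_rot: [0.046, 0.964, -0.014, 0.262]
ft_force: [0.0, -0.4, 0.2]
grip_width: 0.07
grasp_force: 0.0
```

Run:
```python
from h import *
o=monitor.get_obs();print(o['eef_pos'],o['ft_force'])
for n in ('wrist','top','scene'):
    p,d,c=snap(n);P=pts(d,c);save(p,n+'5')
    hsv=cv2.cvtColor(p,cv2.COLOR_RGB2HSV);H,S=hsv[...,0],hsv[...,1]
    w=P-TIP;s=w@AX+.222;rv=w-(w@AX)[...,None]*AX;rad=np.linalg.norm(rv,axis=-1)
    m=(rad>.016)&(rad<.024)&(s>.15)&(s<.24)&(H>10)&(H<28)&(S>100)
    print(n,m.sum(),'s range',np.percentile(s[m],[1,5,50,95,99]).round(4))
    g=(H>40)&(H<90)&(S>80)&(rad<.05)&(s>.05)
    q=P[g]
    f=least_squares(lambda t:np.linalg.norm((q-t)-np.outer((q-t)@AX,AX),axis=1)-prof((q-t)@AX+.222),TIP,loss='soft_l1',f_scale=.002,diff_step=1e-4);print(' tip',f.x.round(4))
    if n=='wrist': v,u=np.where(m);print(u.min(),u.max(),v.min(),v.max())
    # handle
    if n!='wrist':
        Hd=(P[...,0]>.385)&(P[...,0]<.42)&(P[...,1]>.15)&(P[...,1]<.32)&(P[...,2]>.074)&(P[...,2]<.1);q=P[Hd]
        print(' handle',cv2.fitLine((q[:,:2]*1000).astype(np.float32),cv2.DIST_HUBER,0,.01,.01).ravel().round(3),np.percentile(q,[2,98],0).round(3).tolist())
```

```text
[ 0.42590551 -0.18824183  0.32797379] [ 0.04613307 -0.38860075  0.2351446 ]
wrist 619 s range [0.1664 0.1689 0.1889 0.1906 0.191 ]
 tip [ 0.4705 -0.1917  0.2375]
301 350 187 231
top 97 s range [0.1589 0.1619 0.1837 0.1933 0.1951]
 tip [ 0.471  -0.191   0.2364]
 handle [5.50000e-02 9.98000e-01 4.05927e+02 2.33693e+02] [[0.4, 0.173, 0.08], [0.419, 0.294, 0.091]]
scene 126 s range [0.1621 0.164  0.1794 0.2153 0.2226]
 tip [ 0.4658 -0.1911  0.2436]
 handle [5.60000e-02 9.98000e-01 4.07326e+02 2.36727e+02] [[0.399, 0.174, 0.077], [0.418, 0.298, 0.092]]
```

View pics/wrist5.png

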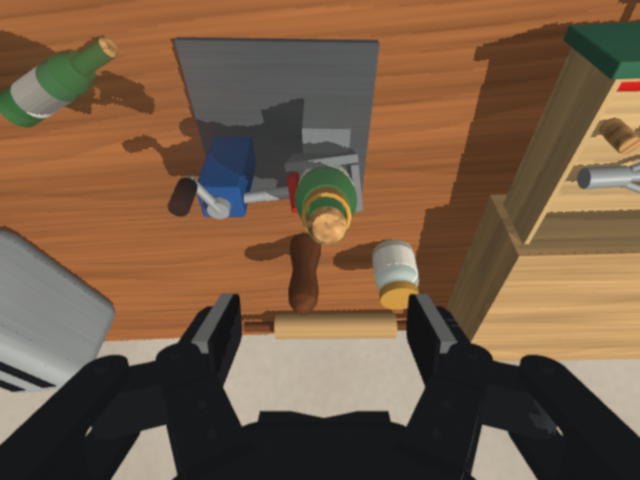

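The wrist view shows the collar ring at (327,212) seated at the neck's base. Its top measures s ≈ 190 mm, so it is home. Next is the drawer.

Run:
```python
from h import *
R=Rt(np.pi/2-.055);plan([.335,.239,.28],R);plan([.345,.239,.065],R)
```

```text
[0.335 0.239 0.28 ] d cm [13.4  41.55 -2.83] w [-0.01   0.523 -0.04 ]
[0.345 0.239 0.065] d cm [23.29 41.63 16.29] w [-0.01   0.523 -0.04 ]
```

>>> arm_command(
  increments=[
    {"dx":3,"dy":3,"dz":-3,"wx":0,"wy":0,"wz":0,"grip":7},
    {"dx":13.4,"dy":41.5,"dz":-2.8,"wx":-0.01,"wy":0.523,"wz":-0.04,"grip":0},
    {"dx":13.4,"dy":41.5,"dz":-2.8,"wx":-0.01,"wy":0.523,"wz":-0.04,"grip":0},
    {"dx":13.4,"dy":41.5,"dz":-2.8,"wx":-0.01,"wy":0.523,"wz":-0.04,"grip":0},
    {"dx":13.4,"dy":41.5,"dz":-2.8,"wx":-0.01,"wy":0.523,"wz":-0.04,"grip":0},
    {"dx":13.4,"dy":41.5,"dz":-2.8,"wx":-0.01,"wy":0.523,"wz":-0.04,"grip":0},
    {"dx":13.4,"dy":41.5,"dz":-2.8,"wx":-0.01,"wy":0.523,"wz":-0.04,"grip":0},
    {"dx":13.4,"dy":41.5,"dz":-2.8,"wx":-0.01,"wy":0.523,"wz":-0.04,"grip":0},
    {"dx":13.4,"dy":41.5,"dz":-2.8,"wx":-0.01,"wy":0.523,"wz":-0.04,"grip":0},
    {"dx":13.4,"dy":41.5,"dz":-2.8,"wx":-0.01,"wy":0.523,"wz":-0.04,"grip":0},
  ],
)

```text
clock: 16.7
eef_pos: [0.3331, 0.2432, 0.277]
tool_rot: [0.022, 1.0, -0.001, -0.002]
ft_force: [-0.8, -0.5, -0.6]
grip_width: 0.0001
grasp_force: 0.0
```

Run:
```python
from h import *
R=Rt(np.pi/2-.055);plan([.335,.239,.28],R);plan([.345,.239,.065],R)
```

```text
[0.335 0.239 0.28 ] d cm [-0.21 -0.42 -0.3 ] w [-0.002 -0.004  0.01 ]
[0.345 0.239 0.065] d cm [-1.29 -0.33 21.2 ] w [-0.002 -0.004  0.01 ]
```

>>> arm_command(
  increments=[
    {"dx":-1.3,"dy":-0.3,"dz":5,"wx":0,"wy":0,"wz":0.01,"grip":0},
    {"dx":-1.3,"dy":-0.3,"dz":10,"wx":0,"wy":0,"wz":0.01,"grip":0},
    {"dx":-1.3,"dy":-0.3,"dz":15,"wx":0,"wy":0,"wz":0.01,"grip":0},
    {"dx":-1.3,"dy":-0.3,"dz":19,"wx":0,"wy":0,"wz":0.01,"grip":0},
    {"dx":-1.3,"dy":-0.3,"dz":21.2,"wx":0,"wy":0,"wz":0.01,"grip":0},
    {"dx":-1.3,"dy":-0.3,"dz":21.2,"wx":0,"wy":0,"wz":0.01,"grip":0},
    {"dx":-1.3,"dy":-0.3,"dz":21.2,"wx":0,"wy":0,"wz":0.01,"grip":0},
  ],
)

```text
clock: 17.4
eef_pos: [0.3479, 0.2339, 0.0678]
tool_rot: [0.033, 0.999, -0.001, -0.0]
ft_force: [-0.3, -0.3, 0.4]
grip_width: 0.0001
grasp_force: 0.0
```

>>> arm_command(
  increments=[
    {"dx":-2,"dy":0,"dz":0,"wx":0,"wy":0,"wz":0,"grip":0},
    {"dx":-4,"dy":0,"dz":0,"wx":0,"wy":0,"wz":0,"grip":0},
    {"dx":-5.5,"dy":0,"dz":0,"wx":0,"wy":0,"wz":0,"grip":0},
    {"dx":-7,"dy":0,"dz":0,"wx":0,"wy":0,"wz":0,"grip":0},
    {"dx":-8.5,"dy":0,"dz":0,"wx":0,"wy":0,"wz":0,"grip":0},
    {"dx":-10,"dy":0,"dz":0,"wx":0,"wy":0,"wz":0,"grip":0},
  ],
)

```text
clock: 18.0
eef_pos: [0.4494, 0.229, 0.0703]
tool_rot: [0.032, 0.999, 0.001, 0.001]
ft_force: [-1.3, 1.4, 0.7]
grip_width: 0.0
grasp_force: 0.8
```

Run:
```python
from h import *
o=monitor.get_obs();print(o['eef_pos'],o['ft_force'])
p,d,c=snap('top');P=pts(d,c);hsv=cv2.cvtColor(p,cv2.COLOR_RGB2HSV);H,S=hsv[...,0],hsv[...,1]
g=(H>40)&(H<90)&(S>100)&(P[...,2]>.09)&(P[...,1]>.03)&(P[...,1]<.42)&(P[...,2]<.13);print('front',np.median(P[g],0),g.sum())
```

```text
[0.44941304 0.22900035 0.07034412] [-1.27849448  1.4285841   0.7367681 ]
front [0.51502262 0.39585218 0.10714632] 8
```

>>> arm_command(
  increments=[
    {"dx":-2,"dy":0,"dz":0,"wx":0,"wy":0,"wz":0,"grip":0},
    {"dx":-4,"dy":0,"dz":0,"wx":0,"wy":0,"wz":0,"grip":0},
    {"dx":-6,"dy":0,"dz":0,"wx":0,"wy":0,"wz":0,"grip":0},
    {"dx":-8,"dy":0,"dz":0,"wx":0,"wy":0,"wz":0,"grip":0},
    {"dx":-10,"dy":0,"dz":0,"wx":0,"wy":0,"wz":0,"grip":0},
    {"dx":-12,"dy":0,"dz":0,"wx":0,"wy":0,"wz":0,"grip":0},
    {"dx":-13.5,"dy":0,"dz":0,"wx":0,"wy":0,"wz":0,"grip":0},
    {"dx":-14.5,"dy":0,"dz":0,"wx":0,"wy":0,"wz":0,"grip":0},
    {"dx":-14.5,"dy":0,"dz":0,"wx":0,"wy":0,"wz":0,"grip":0},
  ],
)

```text
clock: 18.95
eef_pos: [0.5943, 0.2188, 0.0697]
tool_rot: [0.033, 0.999, 0.0, 0.002]
ft_force: [-0.1, -0.2, 0.3]
grip_width: -0.0
grasp_force: 0.0
```

>>> arm_command(
  increments=[
    {"dx":-0.5,"dy":0,"dz":0,"wx":0,"wy":0,"wz":0,"grip":0},
    {"dx":-1,"dy":0,"dz":0,"wx":0,"wy":0,"wz":0,"grip":0},
    {"dx":-1,"dy":0,"dz":0,"wx":0,"wy":0,"wz":0,"grip":0},
  ],
)

```text
clock: 19.25
eef_pos: [0.6031, 0.2182, 0.0688]
tool_rot: [0.032, 0.999, -0.0, 0.001]
ft_force: [0.5, 1.2, -0.2]
grip_width: -0.0001
grasp_force: 0.0
```

>>> arm_command(
  increments=[
    {"dx":-0.5,"dy":0,"dz":0,"wx":0,"wy":0,"wz":0,"grip":0},
    {"dx":-0.5,"dy":0,"dz":0,"wx":0,"wy":0,"wz":0,"grip":0},
  ],
)

```text
clock: 19.45
eef_pos: [0.6082, 0.2178, 0.0686]
tool_rot: [0.032, 0.999, -0.0, 0.001]
ft_force: [-0.6, -0.1, 0.1]
grip_width: -0.0005
grasp_force: 0.0
```

>>> arm_command(
  increments=[
    {"dx":-0.5,"dy":0,"dz":0,"wx":0,"wy":0,"wz":0,"grip":0},
    {"dx":-0.5,"dy":0,"dz":0,"wx":0,"wy":0,"wz":0,"grip":0},
  ],
)

```text
clock: 19.65
eef_pos: [0.6111, 0.2176, 0.0683]
tool_rot: [0.032, 0.999, 0.0, -0.001]
ft_force: [-5.5, 1.0, 2.9]
grip_width: 0.0
grasp_force: 2.5
```

>>> arm_command(
  increments=[
    {"dx":-0.4,"dy":0,"dz":0,"wx":0,"wy":0,"wz":0,"grip":0},
    {"dx":-0.4,"dy":0,"dz":0,"wx":0,"wy":0,"wz":0,"grip":0},
  ],
)

```text
clock: 19.85
eef_pos: [0.6112, 0.2176, 0.0682]
tool_rot: [0.032, 0.999, -0.0, -0.005]
ft_force: [-14.4, -0.7, 8.8]
grip_width: 0.0001
grasp_force: 7.3
```

Run:
```python
from h import *
o=monitor.get_obs();print(o['eef_pos'],o['ft_force'])
for n in ('top','scene'):
    p,d,c=snap(n);P=pts(d,c);hsv=cv2.cvtColor(p,cv2.COLOR_RGB2HSV);H,S=hsv[...,0],hsv[...,1]
    save(p,n+'6')
    hd=(H>13)&(H<28)&(S>120)&(P[...,2]>.07)&(P[...,2]<.095)&(P[...,1]>.15)&(P[...,1]<.31)&(P[...,0]>.58)&(P[...,0]<.67);q=P[hd]
    if len(q):print(n,'handle',len(q),np.percentile(q,[2,25,50,98],0).round(4).tolist())
    T=(P[...,2]>.112)&(P[...,2]<.128)&(P[...,0]>.6)&(P[...,1]>-.0)&(P[...,1]<.42)
    print(cv2.minAreaRect((P[T][:,:2]*1000).astype(np.float32)))
```

```text
[0.6112128  0.21759738 0.06823831] [-14.35715464  -0.73976355   8.81026225]
top handle 23 [[0.6196, 0.158, 0.0785], [0.642, 0.166, 0.0833], [0.6484, 0.1682, 0.0847], [0.6579, 0.1725, 0.0902]]
((831.0443115234375, 211.9711456298828), (361.45306396484375, 344.0605773925781), 87.04656982421875)
scene handle 206 [[0.6207, 0.1657, 0.0778], [0.6257, 0.1918, 0.0835], [0.6287, 0.235, 0.0858], [0.6491, 0.2868, 0.0925]]
((800.5245361328125, 214.2101287841797), (365.11669921875, 402.1458740234375), 87.15647888183594)
```

The drawer is against its hard stop at handle x ≈ 0.626. Retreating.

>>> arm_command(
  increments=[
    {"dx":0.5,"dy":0,"dz":0,"wx":0,"wy":0,"wz":0,"grip":0},
    {"dx":3,"dy":0,"dz":0,"wx":0,"wy":0,"wz":0,"grip":0},
    {"dx":8,"dy":0,"dz":0,"wx":0,"wy":0,"wz":0,"grip":0},
    {"dx":13,"dy":0,"dz":-2,"wx":0,"wy":0,"wz":0,"grip":0},
    {"dx":18,"dy":0,"dz":-6,"wx":0,"wy":0,"wz":0,"grip":0},
    {"dx":20,"dy":0,"dz":-11,"wx":0,"wy":0,"wz":0,"grip":0},
    {"dx":20,"dy":0,"dz":-15,"wx":0,"wy":0,"wz":0,"grip":0},
    {"dx":20,"dy":0,"dz":-15,"wx":0,"wy":0,"wz":0,"grip":0},
    {"dx":20,"dy":0,"dz":-15,"wx":0,"wy":0,"wz":0,"grip":0},
  ],
)

```text
clock: 20.85
eef_pos: [0.4186, 0.2312, 0.2211]
tool_rot: [0.032, 0.999, 0.002, 0.004]
ft_force: [-0.0, 0.3, 0.3]
grip_width: -0.0
grasp_force: 0.0
```

Run:
```python
from h import *
o=monitor.get_obs();print(o['eef_pos'],o['ft_force'],o['joint_vel'].round(3))
p,d,c=snap('top');P=pts(d,c);save(p,'top7');hsv=cv2.cvtColor(p,cv2.COLOR_RGB2HSV);H,S=hsv[...,0],hsv[...,1]
hd=(P[...,2]>.074)&(P[...,2]<.1)&(P[...,1]>.18)&(P[...,1]<.29)&(P[...,0]>.58)&(P[...,0]<.645);q=P[hd]
if len(q):print('handle',len(q),np.percentile(q,[2,50,98],0).round(4).tolist())
w=P-TIP;s=w@AX+.222;rad=np.linalg.norm(w-(w@AX)[...,None]*AX,axis=-1)
m=(rad>.016)&(rad<.024)&(s>.15)&(s<.24)&(H>10)&(H<28)&(S>100);print('collar s',np.percentile(s[m],[5,50,95]).round(4))
m=((H<5)|(H>172))&(S>170)&(P[...,2]>.08)&(P[...,2]<.15)&(P[...,1]>-.3)&(P[...,1]<-.2)&(P[...,0]<.63); print('jaw',np.median(P[m],0).round(4))
```

```text
[0.41863197 0.23118903 0.22112061] [-0.04554964  0.30206196  0.33080017] [-0.008  0.054 -0.065 -0.029 -0.    -0.002]
handle 153 [[0.6196, 0.1821, 0.0794], [0.6262, 0.235, 0.0853], [0.6406, 0.2837, 0.092]]
collar s [0.1619 0.1828 0.1925]
jaw [ 0.5614 -0.2332  0.1189]
```

View pics/top7.png

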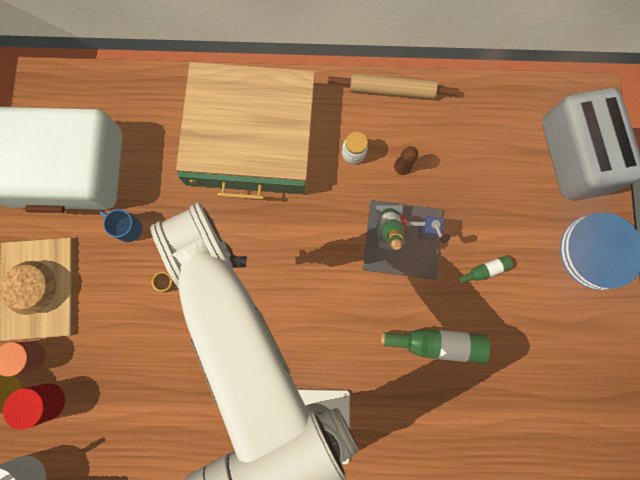

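The drawer is shut with its handle at (241,190), the collar is on the neck at (393,235), and the jar, mill and mug are where they started. Handing in.

```bash
python3 -c "
from h import *
print(job.job_done())"
```

```text
the job is handed in; nothing more can be done
None
```

The job is handed in at about 21 s: the jaw is cranked snug against the bottle, the collar measures fully home on the neck and is released, and the drawer is shut; the hand-in reported no pass or fail.

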